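Pack a sample tube into the foam shipper

TASK

Pack the sample for dispatch in the white foam shipper, in this order: stand the open aluminium canister fully down in the round well, stand the sample tube upright in the canister, put the cap over the tube until it sits squarely on the canister's shoulder, and last stand the cold brick fully down in the straight slot. Let go of each thing before the next, never let the tube tip over, and leave the mug, the spray bottle and the test-tube rack alone.

Things in the scene. Friction and masses are not known exactly. Their poses are not given: they have to be found in the camera images.
- shipper: white foam shipper base, a block 150 (x) x 200 (y) x 60 high, fixed to the bench, at any yaw. Two pockets 40 deep open on its top (pocket floors 20 above the bench): a round well 82 across, centred at y = -48, and a straight slot 112 long (along x) and 40 wide (along y), centred at y = +55. Origin: centre of its underside; z up
- shipper_hole0 (a point): centre of the round well's mouth, at the height of the shipper's top (60 above the bench); axes as the shipper's
- shipper_hole1 (a point): centre of the slot's mouth, at the height of the shipper's top (60 above the bench); axes as the shipper's: the slot runs along x
- canister: open aluminium canister, standing, mouth up, about 0.16 kg, round: 74 across from its foot to a flat shoulder 45 up, then a neck 56 across up to the rim 80 up. Inside a straight bore 48 across, inner floor 5 above the underside. Grip it by the neck, above the shoulder. Origin: centre of its underside; z up along its axis
- tube: self-standing sample tube, standing: clear, 30 across, with a white screw cap 33 across from 92 to 115 (its full height), about 50 g. It stands loosely in the canister's bore and sticks out 40 above the rim there. Origin: centre of its underside; z up along its axis
- cap: aluminium cap of the canister, standing open end down: an upturned cup 72 across, 84 tall, bore 64 across and 80 deep, with a black knob on top, 24 across, from 84 to 112 up; about 0.12 kg. It goes over the tube and the canister's neck and rests on the shoulder (its underside then 45 above the canister's). Origin: centre of its open underside; z up along its axis
- brick: rigid blue plastic cold brick standing on its long narrow edge, 100 long (x) x 28 thick (y) x 80 high, about 0.22 kg; either way round is right. In the slot it sticks out 40 above the shipper. Origin: centre of its underside; z up
- mug: yellow mug, 80 across, 85 high with a handle at its side, standing towards the far edge of the bench; to be left alone. Origin: centre of its underside
- spray: white spray bottle with a blue head, 68 across, 195 high, at the right (-y) end; to be left alone. Origin: centre of its underside
- rack: grey test-tube rack with small tubes, 60 x 160 (y), 78 high, towards the far edge of the bench; to be left alone. Origin: centre of its underside

How it is judged:
On the way, in this order (a step that is already met when the one before it is completed fails the run):
1. the canister stands fully down in the round well, let go (horizontal distance between canister and shipper_hole0 below 0.007 m and z of canister in the frame of shipper_hole0 below -0.036 m and angle between canister's own z axis and vertical below 0.06 rad and contact force between the fingers and canister below 0.1 N), for 0.2 s.
2. the tube stands upright in the canister in the well, let go (horizontal distance between canister and shipper_hole0 below 0.007 m and z of canister in the frame of shipper_hole0 below -0.036 m and angle between canister's own z axis and vertical below 0.06 rad and horizontal distance between tube and canister below 0.012 m and z of tube in the frame of canister below 0.009 m and angle between tube's own z axis and vertical below 0.09 rad and contact force between the fingers and tube below 0.1 N), for 0.2 s.
3. the cap sits on the canister's shoulder over the tube, let go (horizontal distance between canister and shipper_hole0 below 0.007 m and z of canister in the frame of shipper_hole0 below -0.036 m and angle between each of canister, cap's own z axis and vertical below 0.06 rad and horizontal distance between tube and canister below 0.012 m and z of tube in the frame of canister below 0.009 m and angle between tube's own z axis and vertical below 0.09 rad and horizontal distance between cap and canister below 0.007 m and z of cap in the frame of canister between 0.04 and 0.049 m and contact force between the fingers and cap below 0.1 N), for 0.2 s.
4. the cold brick stands fully down in the slot, let go (horizontal distance between brick and shipper_hole1 below 0.01 m and z of brick in the frame of shipper_hole1 below -0.036 m and angle between brick's own z axis and vertical below 0.08 rad and angle between the x axis of brick and the x axis of shipper, either way round below 0.2 rad and contact force between the fingers and brick below 0.1 N), for 0.2 s.
At the end, for the whole second after the job is handed in: All upright (3 to 5 deg), at rest, let go, within 4 mm of fully down: canister within 7 mm of the well's centre; tube on the canister's floor within 12 mm of its axis; cap on its shoulder within 7 mm of its axis; brick within 10 mm of the slot's centre and 0.2 rad of its direction (horizontal distance between canister and shipper_hole0 below 0.007 m and z of canister in the frame of shipper_hole0 below -0.036 m and angle between each of canister, cap's own z axis and vertical below 0.06 rad and horizontal distance between tube and canister below 0.012 m and z of tube in the frame of canister below 0.009 m and angle between tube's own z axis and vertical below 0.09 rad and horizontal distance between cap and canister below 0.007 m and z of cap in the frame of canister between 0.04 and 0.049 m and horizontal distance between brick and shipper_hole1 below 0.01 m and z of brick in the frame of shipper_hole1 below -0.036 m and angle between brick's own z axis and vertical below 0.08 rad and angle between the x axis of brick and the x axis of shipper, either way round below 0.2 rad and linear speed of each of canister, tube, cap, brick below 0.02 m/s); the robot touches nothing.
It fails at once if the tube tips over (more than about 35 deg) (angle between tube's own z axis and vertical above 0.6 rad).
It fails at once if the mug, spray bottle or rack is moved by more than 20 mm (distance of any of mug, spray, rack from where it was at the start of the episode above 0.02 m).
It also fails if it takes over 122 s, if anything falls off the work surface, if the arm or the gripper's body presses on something with over 40 N, if the wrist force passes 120 N, or if a joint passes its speed limit or range.

ROBOT

A 6-joint arm with a two-finger parallel gripper is mounted at the origin on the work surface. World frame = base frame: x ahead of the robot, y to its left, z up, the work surface at z = 0. Lengths are in m, angles in rad, forces in N, time in s.
With the tool pointing down it reaches from about 0.35 to 0.85 m from the base axis. Payload 8.1 kg.
Tool frame: the origin (TCP) lies midway between the tips of the shut fingers; the grasp point (between the pads) lies 19 mm behind it; z points along the fingers, y is the direction in which the jaws open and shut (so a half turn about z gives the same grasp; the last joint's range is limited). The gripper opens to 93 mm and grips with 3 to 60 N. Pads are 15 mm wide; open, the fingers measure 128 mm over their backs; the gripper's body (75 mm by 188 mm) begins 65 mm behind the grasp point.
Start: joints at [-1.429, 0.13, 1.488, -0, 1.523, -0.085], TCP at [0.135, -0.585, 0.184] pointing down, gripper open.
Joint ranges: [-2.96, 2.96], [-0.89, 2.26], [0.02, 2.5], [-1.34, 4.48], [0, 2.73], [-2.66, 2.66]. Speed limits (rad/s): [2.39, 2.39, 2.79, 3.14, 3.14, 3.14].

INTERFACE

Orientations are given as a rotation vector (axis times angle).
In Python, from plant import robot gives the robot as it stands. The module is installed in compiled form; this text tells all that it offers.
- The arm moves only by the shell command python3 -m pendant 'ROWS' [FORCE]. ROWS is JSON, a list of rows, each an object with "translation": the shift along the tool's x, y, z in mm, a list of three; "twist": the turn, a rotation vector about the tool's x, y, z in rad, a list of three; "grip": the opening, from -1 (shut) to 1 (fully open). A call has exactly 10 rows; each row shifts and turns the pose as measured when the row begins, along the tool's axes as they then stand; what a row does not reach is not made up. A row lasts 1/10 s, in which the tool goes at most 50 mm and 8.59 degrees, less where a joint would pass 70% of its speed; a pose out of reach is approached as far as the arm can. A call is refused whole if a number of a shift passes 50 or a number of a turn 0.15, either way. A call with a gripper value outside its range is refused whole. The fingers move at their own pace and stop on an object; FORCE is the grip in N (left out, the last holds). Time passes only in rows, so rows that do not move let the fingers close, or fill a call up. It gives the time, the measured TCP pose, the force and the opening at its end, in the units of the state.
- robot.read_state(): the state, without advancing time (a new reading comes with each control period).
- robot.read_camera(name): name is "scene" or "top"; returns (picture, depth): 420x560x3 uint8, red, green, blue; 420x560 float32, m along the optical axis (not along the pixel's ray), 0 where there is no reading.
- robot.camera_info(name): a dict with "vertical_fov" (degrees; the focal length in pixels is half the picture's height over the tangent of half this angle, whatever the lens; pixels are square), "cx", "cy" (the principal point, pixels), "cam_to_world" (4x4, takes a point from camera to world coordinates). Camera axes: x right, y up, looking along -z (the intrinsics and any distortion apply to the point x, -y, -z); pixel columns grow to the right and rows downward; lengths in m; the calibration is good to about 2 mm. A picture is of the moment at which its call begins. camera_info takes no time and is no camera call.
- robot.close_job(): hands the job in, once; it reports no verdict.
The state is a dict: "t": time; "q": joint angles; "dq": joint speeds; "joint_torque": joint torques, N m; "tool_pos": TCP position; "orientation": TCP orientation; "force": force on the tool from outside, world axes, zero at the start; "wrist_torque": the same for the moment, N m; "opening": finger opening in m.
Only numpy, scipy, OpenCV 4.12 (cv2) and the standard library are available. Lean on these libraries where they do the work, as an engineer would, in place of code of your own. Each camera call takes 0.05 s, during which the arm holds its last target. There are 200 camera calls.

## Working session

There is one attempt and no reset: what is moved stays moved. The work goes in short steps, Python scripts to look and compute and a shell command to move; the robot and the scene stay as the last step left them, time stands still between calls to the robot, and variables do not carry over. Pictures are saved under pics/ and viewed, about 12 in all and at most 16, crops included, and the job is handed in when it is done.

```bash
mkdir -p pics
cat > h.py <<'E'
import numpy as np, cv2
from plant import robot
from scipy.spatial.transform import Rotation as R
def cloud(name):
    im,d=robot.read_camera(name); c=robot.camera_info(name)
    h,w=d.shape; f=h/2/np.tan(np.radians(c["vertical_fov"])/2)
    K=np.array([[f,0,c["cx"]],[0,f,c["cy"]],[0,0,1]])
    v,u=np.mgrid[:h,:w]
    p=np.stack([u,v],-1).reshape(-1,1,2).astype(np.float64)
    dist=np.array(c.get("distortion",c.get("dist",np.zeros(5))),float)
    n=cv2.undistortPoints(p,K,dist).reshape(h,w,2)
    P=np.stack([n[...,0]*d,-n[...,1]*d,-d,np.ones_like(d)],-1)@np.array(c["cam_to_world"]).T
    P=P[...,:3]; P[d==0]=np.nan
    return im,P
def save(im,n): cv2.imwrite("pics/"+n,cv2.cvtColor(im,cv2.COLOR_RGB2BGR))
def st():
    s=robot.read_state(); return s
E
python3 - <<'E'
from h import *
for n in("scene","top"):
    print(robot.camera_info(n)); im,P=cloud(n); save(im,n+"0.png"); np.savez(n+"0.npz",im=im,P=P)
s=robot.read_state(); print(s); print(R.from_rotvec(s["orientation"]).as_matrix())
E
```

```text
{'vertical_fov': 45.61365833968911, 'cx': 286.7261994275732, 'cy': 210.31359701171885, 'cam_to_world': array([[ 0.71568499, -0.42639417,  0.5531573 ,  1.31844127],
       [ 0.69816534,  0.45829171, -0.55003078, -0.82589963],
       [-0.01897749,  0.77984403,  0.62568614,  0.85895074],
       [ 0.        ,  0.        ,  0.        ,  1.        ]])}
{'vertical_fov': 57.8059333491609, 'cx': 277.38350391288, 'cy': 208.68735378975538, 'cam_to_world': array([[ 0.02182451,  0.98075271, -0.19403042,  0.41575103],
       [-0.99973279,  0.01993008, -0.01171053, -0.11967869],
       [-0.00761809,  0.19423415,  0.98092561,  1.02103072],
       [ 0.        ,  0.        ,  0.        ,  1.        ]])}
{'t': 0.1, 'q': array([-1.42939944e+00,  1.31103272e-01,  1.48915263e+00,  1.22631777e-05,
        1.52300793e+00, -8.54376275e-02]), 'dq': array([ 1.22934809e-03, -1.07365200e-03, -2.86135416e-03,  1.25610683e-05,
        8.49579526e-04,  4.64877042e-04]), 'joint_torque': array([ 6.65238640e-04, -5.61343360e+01, -4.93096089e+01,  7.69859366e-02,
        2.91145529e-02, -6.95069730e-05]), 'tool_pos': array([ 0.134861  , -0.58406502,  0.18349162]), 'orientation': array([-3.11974838e+00, -3.55357389e-01,  5.41776501e-05]), 'force': array([-0.32656797,  0.25885913, -0.3076112 ]), 'wrist_torque': array([-0.00850424,  0.01729653, -0.02281077]), 'opening': 0.09292096744906575}
[[ 9.74383326e-01  2.24893495e-01 -2.23385507e-04]
 [ 2.24893553e-01 -9.74381931e-01  1.65622376e-03]
 [ 1.54811148e-04 -1.66403477e-03 -9.99998604e-01]]
```

View pics/scene0.png

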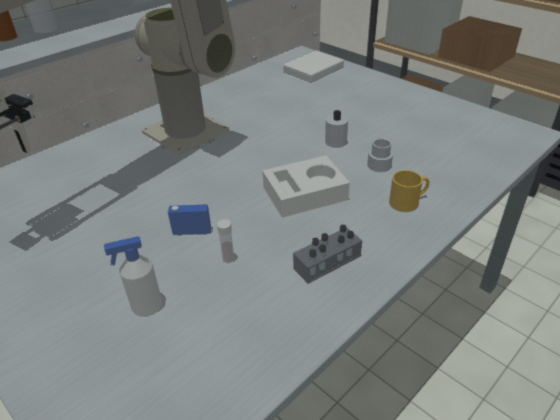

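View pics/top0.png

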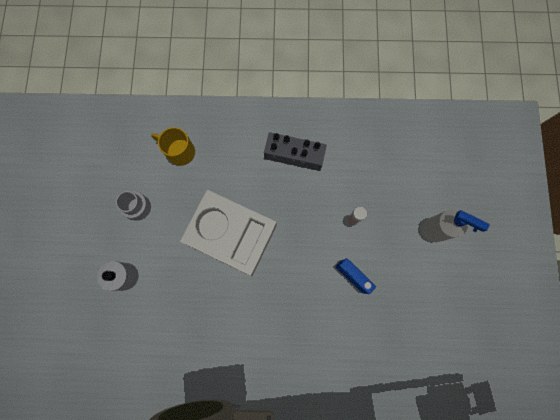

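Top view shows the canister at about (128,203), cap (112,276), shipper (228,232) with the well at (212,224) and slot (247,240), tube (358,215), brick (355,277). All are clear of each other.

```bash
cat > m.py <<'E'
from h import *
from scipy.optimize import least_squares
def fitc(p,r=None):
    f=lambda a:np.hypot(p[:,0]-a[0],p[:,1]-a[1])-(a[2] if r is None else r)
    s=least_squares(f,[*np.median(p,0)[:2],r or .03],loss="soft_l1",f_scale=.002)
    return s.x
def sel(P,b,z0,z1):
    u0,v0,u1,v1=b; q=P[v0:v1,u0:u1].reshape(-1,3)
    return q[(q[:,2]>z0)&(q[:,2]<z1)]
def rect(q):
    # fit rectangle on outer hull
    (c,s,a)=cv2.minAreaRect((q[:,:2]*1000).astype(np.float32)); return np.array(c)/1000,s,a
def disc(q):
    c,r=cv2.minEnclosingCircle((q[:,:2]*1000).astype(np.float32)); return np.round(np.array(c)/1000,4),r,len(q)
E
python3 - <<'E'
from m import *
D={n:np.load(n+"0.npz")["P"] for n in("scene","top")}
B={"top":dict(ship=(175,185,280,280),can=(108,180,155,225),cap=(92,252,135,298),tube=(335,200,375,235),brick=(325,250,385,300)),
"scene":dict(ship=(255,150,355,218),can=(360,132,398,172),cap=(318,105,355,150),tube=(212,214,240,266),brick=(162,198,216,240))}
for n,P in D.items():
    print(n,"table z",[np.round(np.nanmedian(P[v-5:v+5,u-5:u+5].reshape(-1,3),0),4) for u,v in(((300,320),(80,150),(480,300),(300,190)) if n=="top" else((120,350),(300,120),(250,300),(420,280)))])
    b=B[n]
    q=sel(P,b["ship"],.054,.066); print("ship",rect(q),np.median(q[:,2]))
    q=sel(P,b["ship"],.01,.03); print(" floor pts",len(q),np.median(q[:,2]))
    for k,z0,z1 in(("can",.075,.09),("can",.04,.05),("cap",.105,.118),("cap",.078,.09),("tube",.108,.12),("brick",.074,.086)):
        q=sel(P,b[k],z0,z1)
        if len(q)>4: print(k,z0,len(q),"med",np.median(q,0).round(4),"disc",disc(q),"rect",rect(q))
# well / slot mouths from top view hole mask
P=D["top"]; u0,v0,u1,v1=B["top"]["ship"]
print("pocket floors:")
z=P[v0:v1,u0:u1,2]; m=((z>.01)&(z<.03)).astype(np.uint8)
n,l,s,c=cv2.connectedComponentsWithStats(m)
for i in range(1,n):
    if s[i,4]>60:
        q=P[v0:v1,u0:u1][l==i]; print(s[i],q.mean(0),disc(q),rect(q))
E
```

```text
scene table z [array([ 0.6276, -0.6325,  0.0011]), array([0.2365, 0.3253, 0.0025]), array([ 0.7227, -0.3584,  0.0016]), array([ 0.6725,  0.6176, -0.7426])]
ship (array([0.544625  , 0.01720461]), (203.51869201660156, 160.741943359375), 65.86444854736328) 0.061700564354237875
 floor pts 763 0.022172400718530105
can 0.075 101 med [0.6135 0.2731 0.0802] disc (array([0.615 , 0.2766]), 31.494966506958008, 101) rect (array([0.6141676 , 0.27593915]), (53.14517593383789, 59.387325286865234), 36.19498825073242)
can 0.04 143 med [0.6293 0.256  0.0463] disc (array([0.6173, 0.2761]), 40.69121170043945, 143) rect (array([0.61822644, 0.27156049]), (72.86793518066406, 62.332183837890625), 40.682334899902344)
cap 0.105 38 med [0.4304 0.2877 0.1115] disc (array([0.4305, 0.2899]), 14.218360900878906, 38) rect (array([0.42842896, 0.29028262]), (23.34113883972168, 23.048059463500977), 79.69759368896484)
cap 0.078 192 med [0.4382 0.282  0.0859] disc (array([0.4303, 0.2893]), 38.30396270751953, 192) rect (array([0.43168045, 0.28821729]), (67.99462890625, 72.57524108886719), 35.72331619262695)
tube 0.108 13
[... 1599 characters left out ...]
6, -0.30796924]), (31.154516220092773, 30.22548484802246), 87.10295104980469)
brick 0.074 478 med [ 0.4393 -0.3054  0.0815] disc (array([ 0.4412, -0.3065]), 50.1140022277832, 478) rect (array([ 0.44091537, -0.30649902]), (98.96575164794922, 28.308759689331055), 46.16947555541992)
pocket floors:
[ 23  25  30  30 673] [0.56760638 0.06329158 0.02186397] (array([0.5665, 0.0617]), 40.32857894897461, 673) (array([0.56725494, 0.06281924]), (75.6849136352539, 76.9917984008789), 12.0853271484375)
[ 58  35  31  44 604] [ 0.5236537  -0.03204931  0.02179545] (array([ 0.5237, -0.0328]), 58.20056915283203, 604) (array([ 0.52365021, -0.03251713]), (36.47698974609375, 112.02979278564453), 65.98138427734375)
```

```bash
cat > go.py <<'E'
import sys
from h import *
s=robot.read_state(); M=R.from_rotvec(s["orientation"]).as_matrix()
def go(x,y,z,yaw=None):
    d=M.T@(np.array([x,y,z])-s["tool_pos"])*1000
    print("t %.1f"%s["t"],"tcp",s["tool_pos"].round(4),"open %.4f"%s["opening"],"F",s["force"].round(1),"-> tool mm",d.round(1), "rows>=%.1f"%(np.linalg.norm(d)/50))
    # correction to point straight down with jaw axis yaw (mod pi)
    cur=np.arctan2(M[1,1],M[0,1]); y2=cur if yaw is None else np.radians(yaw)
    e=(y2-cur+np.pi/2)%np.pi-np.pi/2; a=cur+e
    yy=np.array([np.cos(a),np.sin(a),0]); zz=np.array([0,0,-1.]); T=np.stack([np.cross(yy,zz),yy,zz],1)
    print("  twist",R.from_matrix(M.T@T).as_rotvec().round(4),"jaw yaw",np.degrees(cur).round(2),"q6 %.2f"%s["q"][5])
go(*[float(a) for a in sys.argv[1:]])
E
python3 go.py .6142 .2753 .16
```

```text
t 0.1 tcp [ 0.1349 -0.5841  0.1835] open 0.0929 F [-0.3  0.3 -0.3] -> tool mm [ 660.3 -729.5   24.8] rows>=19.7
  twist [-0.0017 -0.0002 -0.    ] jaw yaw -77.0 q6 -0.09
```

```bash
python3 -m pendant '[{"translation":[33,-36,0],"twist":[0,0,0],"grip":1},{"translation":[33,-36,0],"twist":[0,0,0],"grip":1},{"translation":[33,-36,0],"twist":[0,0,0],"grip":1},{"translation":[33,-36,0],"twist":[0,0,0],"grip":1},{"translation":[33,-36,0],"twist":[0,0,0],"grip":1},{"translation":[33,-36,0],"twist":[0,0,0],"grip":1},{"translation":[33,-36,0],"twist":[0,0,0],"grip":1},{"translation":[33,-36,0],"twist":[0,0,0],"grip":1},{"translation":[33,-36,0],"twist":[0,0,0],"grip":1},{"translation":[33,-36,0],"twist":[0,0,0],"grip":1}]' 30; python3 go.py .6142 .2753 .16
```

```text
t: 1.1
tool_pos: [0.3764, -0.1497, 0.1785]
orientation: [-3.113, -0.337, 0.003]
force: [1.6, 0.2, 0.0]
opening: 0.0927
t 1.1 tcp [ 0.3764 -0.1497  0.1785] open 0.0927 F [1.6 0.2 0. ] -> tool mm [ 323.2 -364.1   22.2] rows>=9.7
  twist [-0.0109  0.0007  0.    ] jaw yaw -77.65 q6 0.84
```

```bash
python3 -m pendant '[{"translation":[33,-36,0],"twist":[0,0,0],"grip":1},{"translation":[33,-36,0],"twist":[0,0,0],"grip":1},{"translation":[33,-36,0],"twist":[0,0,0],"grip":1},{"translation":[33,-36,0],"twist":[0,0,0],"grip":1},{"translation":[33,-36,0],"twist":[0,0,0],"grip":1},{"translation":[33,-36,0],"twist":[0,0,0],"grip":1},{"translation":[33,-36,0],"twist":[0,0,0],"grip":1},{"translation":[33,-36,0],"twist":[0,0,0],"grip":1},{"translation":[33,-36,0],"twist":[0,0,0],"grip":1},{"translation":[10,-15,5],"twist":[-0.01,0,0],"grip":1}]' 30; python3 -m pendant '[{"translation":[15,-20,15],"twist":[0,0,0],"grip":1},{"translation":[0,0,0],"twist":[0,0,0],"grip":1},{"translation":[0,0,0],"twist":[0,0,0],"grip":1},{"translation":[0,0,0],"twist":[0,0,0],"grip":1},{"translation":[0,0,0],"twist":[0,0,0],"grip":1},{"translation":[0,0,0],"twist":[0,0,0],"grip":1},{"translation":[0,0,0],"twist":[0,0,0],"grip":1},{"translation":[0,0,0],"twist":[0,0,0],"grip":1},{"translation":[0,0,0],"twist":[0,0,0],"grip":1},{"translation":[0,0,0],"twist":[0,0,0],"grip":1}]' 30; python3 go.py .6142 .2753 .16
```

```text
t: 2.1
tool_pos: [0.6045, 0.263, 0.1732]
orientation: [3.122, 0.344, -0.003]
force: [-0.5, -0.6, 0.3]
opening: 0.0928
t: 3.1
tool_pos: [0.6143, 0.286, 0.1571]
orientation: [3.121, 0.345, -0.006]
force: [0.6, 0.5, 0.0]
opening: 0.0927
t 3.1 tcp [0.6143 0.286  0.1571] open 0.0927 F [0.6 0.5 0. ] -> tool mm [-2.5 10.4 -2.9] rows>=0.2
  twist [ 0.0011  0.0039 -0.    ] jaw yaw -77.4 q6 1.71
```

```bash
python3 -m pendant '[{"translation":[-2.5,10.5,0],"twist":[0,0.004,0],"grip":1},{"translation":[0,0,0],"twist":[0,0,0],"grip":1},{"translation":[0,0,0],"twist":[0,0,0],"grip":1},{"translation":[0,0,20],"twist":[0,0,0],"grip":1},{"translation":[0,0,20],"twist":[0,0,0],"grip":1},{"translation":[0,0,20],"twist":[0,0,0],"grip":1},{"translation":[0,0,15],"twist":[0,0,0],"grip":1},{"translation":[0,0,0],"twist":[0,0,0],"grip":1},{"translation":[0,0,0],"twist":[0,0,0],"grip":1},{"translation":[0,0,0],"twist":[0,0,0],"grip":1}]' 30; python3 go.py .6142 .2753 .056
```

```text
t: 4.1
tool_pos: [0.6157, 0.2743, 0.0821]
orientation: [3.123, 0.344, 0.006]
force: [0.7, 0.8, 0.9]
opening: 0.0929
t 4.1 tcp [0.6157 0.2743 0.0821] open 0.0929 F [0.7 0.8 0.9] -> tool mm [-1.3 -1.3 26.1] rows>=0.5
  twist [ 0.0006 -0.0039  0.    ] jaw yaw -77.43 q6 1.70
```

```bash
python3 -m pendant '[{"translation":[-1,-1,13],"twist":[0,0,0],"grip":1},{"translation":[0,0,13],"twist":[0,0,0],"grip":1},{"translation":[0,0,0],"twist":[0,0,0],"grip":1},{"translation":[0,0,0],"twist":[0,0,0],"grip":1},{"translation":[0,0,0],"twist":[0,0,0],"grip":-1},{"translation":[0,0,0],"twist":[0,0,0],"grip":-1},{"translation":[0,0,0],"twist":[0,0,0],"grip":-1},{"translation":[0,0,0],"twist":[0,0,0],"grip":-1},{"translation":[0,0,0],"twist":[0,0,0],"grip":-1},{"translation":[0,0,0],"twist":[0,0,0],"grip":-1}]' 30; python3 go.py .6142 .2753 .056
```

```text
t: 5.1
tool_pos: [0.6168, 0.276, 0.0576]
orientation: [-3.122, -0.344, -0.015]
force: [-0.2, 0.5, -0.7]
opening: 0.05
t 5.1 tcp [0.6168 0.276  0.0576] open 0.0500 F [-0.2  0.5 -0.7] -> tool mm [-2.7  0.1  1.5] rows>=0.1
  twist [-0.0001 -0.0094 -0.    ] jaw yaw -77.42 q6 1.70
```

```bash
python3 -m pendant '[{"translation":[0,0,0],"twist":[0,0,0],"grip":-1},{"translation":[0,0,0],"twist":[0,0,0],"grip":-1},{"translation":[0,0,0],"twist":[0,0,0],"grip":-1},{"translation":[0,0,0],"twist":[0,0,0],"grip":-1},{"translation":[0,0,0],"twist":[0,0,0],"grip":-1},{"translation":[0,0,0],"twist":[0,0,0],"grip":-1},{"translation":[0,0,0],"twist":[0,0,0],"grip":-1},{"translation":[0,0,0],"twist":[0,0,0],"grip":-1},{"translation":[0,0,0],"twist":[0,0,0],"grip":-1},{"translation":[0,0,0],"twist":[0,0,0],"grip":-1}]' 30
cat > pic.py <<'E'
import sys
from h import *
cam,name,u0,v0,u1,v1=sys.argv[1],sys.argv[2],*map(int,sys.argv[3:7])
im,P=cloud(cam); np.savez("last_"+cam,im=im,P=P)
c=im[v0:v1,u0:u1]; k=min(800/c.shape[1],600/c.shape[0]); save(cv2.resize(c,None,fx=k,fy=k,interpolation=cv2.INTER_CUBIC),name)
E
python3 pic.py scene a1.png 310 60 450 165; python3 go.py .6142 .2753 .056
```

```text
t: 6.1
tool_pos: [0.6168, 0.276, 0.0576]
orientation: [-3.122, -0.344, -0.015]
force: [0.8, 0.8, 0.1]
opening: 0.0006
t 6.2 tcp [0.6168 0.276  0.0576] open 0.0004 F [-0.8  0.1 -0. ] -> tool mm [-2.7  0.1  1.6] rows>=0.1
  twist [-0.0001 -0.0095 -0.    ] jaw yaw -77.43 q6 1.70
```

View pics/a1.png

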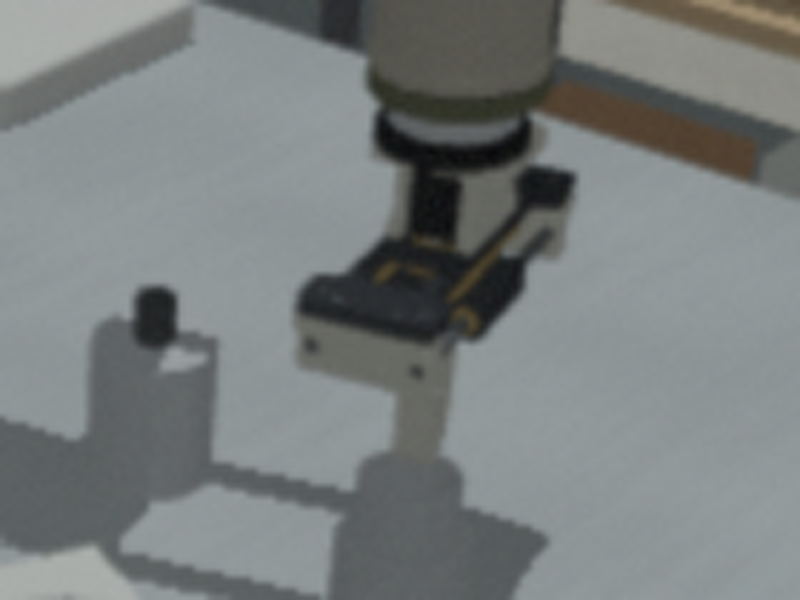

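```bash
python3 pic.py top a2.png 70 140 270 290
python3 - <<'E'
from h import *
P=np.load("last_scene.npz")["P"]
for v in (122,126,130,134,137,139,142,146,150,154,158): print(v,[tuple(P[v,u].round(3)) for u in (374,379,384,388)])
E
```

```text
122 [(np.float64(0.637), np.float64(0.193), np.float64(0.194)), (np.float64(0.65), np.float64(0.198), np.float64(0.197)), (np.float64(0.67), np.float64(0.191), np.float64(0.207)), (np.float64(0.624), np.float64(0.285), np.float64(0.152))]
126 [(np.float64(0.639), np.float64(0.192), np.float64(0.183)), (np.float64(0.653), np.float64(0.195), np.float64(0.187)), (np.float64(0.666), np.float64(0.2), np.float64(0.19)), (np.float64(0.623), np.float64(0.288), np.float64(0.138))]
130 [(np.float64(0.474), np.float64(0.442), np.float64(0.003)), (np.float64(0.611), np.float64(0.262), np.float64(0.131)), (np.float64(0.63), np.float64(0.258), np.float64(0.14)), (np.float64(0.619), np.float64(0.297), np.float64(0.119))]
134 [(np.float64(0.489), np.float64(0.421), np.float64(0.002)), (np.float64(0.613), np.float64(0.261), np.float64(0.119)), (np.float64(0.627), np.float64(0.265), np.float64(0.123)), (np.float64(0.525), np.float64(0.451), np.float64(0.003))]
137 [(np.float64(0.502), np.float64(0.404), np.float64(0.003)), (np.float64(0.613), np.float64(0.264), np.float64(0.108)), (np.float64(0.628), 
[... 836 characters left out ...]
0.609), np.float64(0.25), np.float64(0.068)), (np.float64(0.623), np.float64(0.255), np.float64(0.071)), (np.float64(0.635), np.float64(0.263), np.float64(0.073)), (np.float64(0.641), np.float64(0.275), np.float64(0.07))]
154 [(np.float64(0.608), np.float64(0.254), np.float64(0.052)), (np.float64(0.628), np.float64(0.25), np.float64(0.062)), (np.float64(0.638), np.float64(0.26), np.float64(0.062)), (np.float64(0.641), np.float64(0.279), np.float64(0.054))]
158 [(np.float64(0.616), np.float64(0.244), np.float64(0.046)), (np.float64(0.629), np.float64(0.25), np.float64(0.049)), (np.float64(0.642), np.float64(0.257), np.float64(0.051)), (np.float64(0.646), np.float64(0.273), np.float64(0.045))]
```

View pics/a2.png

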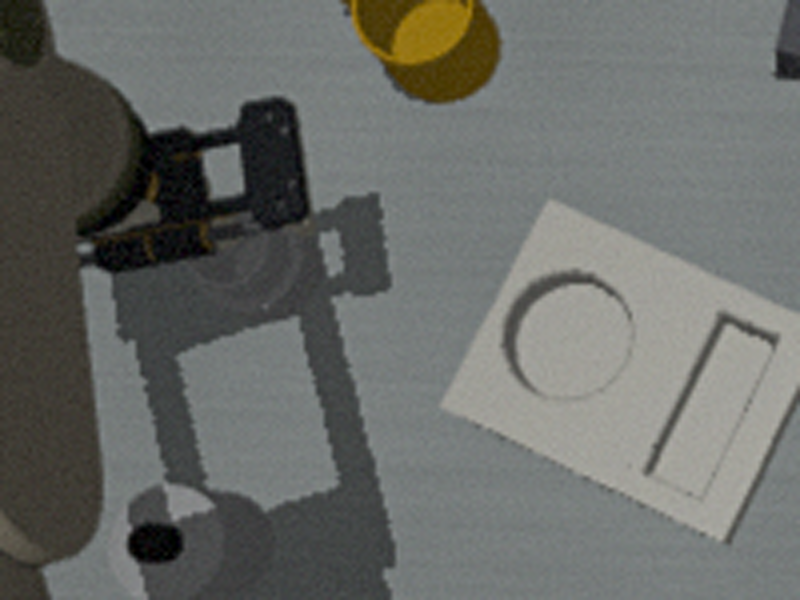

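The jaws closed above the canister, which has not moved. Depth shows the fingers ending at z≈0.10, while the state says 0.058. I'll lift clear and measure the offset between the reported TCP and where the fingertips really are.

```bash
python3 -m pendant '[{"translation":[0,0,-30],"twist":[0,0,0],"grip":-1},{"translation":[0,0,-30],"twist":[0,0,0],"grip":-1},{"translation":[0,40,0],"twist":[0,0,0],"grip":-1},{"translation":[0,40,0],"twist":[0,0,0],"grip":-1},{"translation":[0,40,0],"twist":[0,0,0],"grip":-1},{"translation":[0,0,0],"twist":[0,0,0],"grip":-1},{"translation":[0,0,0],"twist":[0,0,0],"grip":-1},{"translation":[0,0,0],"twist":[0,0,0],"grip":-1},{"translation":[0,0,0],"twist":[0,0,0],"grip":-1},{"translation":[0,0,0],"twist":[0,0,0],"grip":-1}]' 30
python3 go.py .6142 .2753 .056
python3 pic.py scene b1.png 270 40 410 145
python3 - <<'E'
from h import *
P=np.load("last_scene.npz")["P"]; s=robot.read_state()
t=s["tool_pos"]; Pf=P.reshape(-1,3)
m=(np.hypot(Pf[:,0]-t[0],Pf[:,1]-t[1])<.1)&(Pf[:,2]>.09)
idx=np.where(m)[0]; o=np.argsort(Pf[idx,2])[:60]
for i in idx[o][::3]: print(divmod(i,560)[::-1],Pf[i].round(3))
E
```

```text
t: 7.2
tool_pos: [0.6423, 0.1583, 0.1197]
orientation: [-3.121, -0.351, -0.015]
force: [0.1, 0.5, 0.6]
opening: 0.0004
t 7.2 tcp [0.6423 0.1583 0.1197] open 0.0004 F [0.1 0.5 0.6] -> tool mm [  -2.  -120.3   63.7] rows>=2.7
  twist [-0.0001 -0.0093 -0.    ] jaw yaw -77.17 q6 1.51
(np.int64(370), np.int64(140)) [0.65  0.163 0.156]
(np.int64(365), np.int64(140)) [0.641 0.153 0.157]
(np.int64(366), np.int64(140)) [0.646 0.15  0.161]
(np.int64(369), np.int64(140)) [0.653 0.154 0.162]
(np.int64(365), np.int64(139)) [0.644 0.149 0.163]
(np.int64(364), np.int64(139)) [0.643 0.145 0.165]
(np.int64(362), np.int64(138)) [0.637 0.143 0.166]
(np.int64(368), np.int64(139)) [0.654 0.147 0.168]
(np.int64(367), np.int64(139)) [0.653 0.145 0.169]
(np.int64(370), np.int64(136)) [0.65  0.162 0.169]
(np.int64(362), np.int64(137)) [0.638 0.143 0.17 ]
(np.int64(364), np.int64(138)) [0.645 0.141 0.17 ]
(np.int64(367), np.int64(138)) [0.652 0.145 0.171]
(np.int64(368), np.int64(137)) [0.653 0.149 0.173]
(np.int64(372), np.int64(133)) [0.648 0.172 0.174]
(np.int64(367), np.int64(137)) [0.652 0.145 0.175]
(np.int64(362), np.int64(135)) [0.637 0.142 0.176]
(np.int64(372), np.int64(132)) [0.648 0.172 0.176]
(np.int64(365), np.int64(135)) [0.645 0.146 0.177]
(np.int64(364), np.int64(135)) [0.643 0.143 0.178]
```

View pics/b1.png

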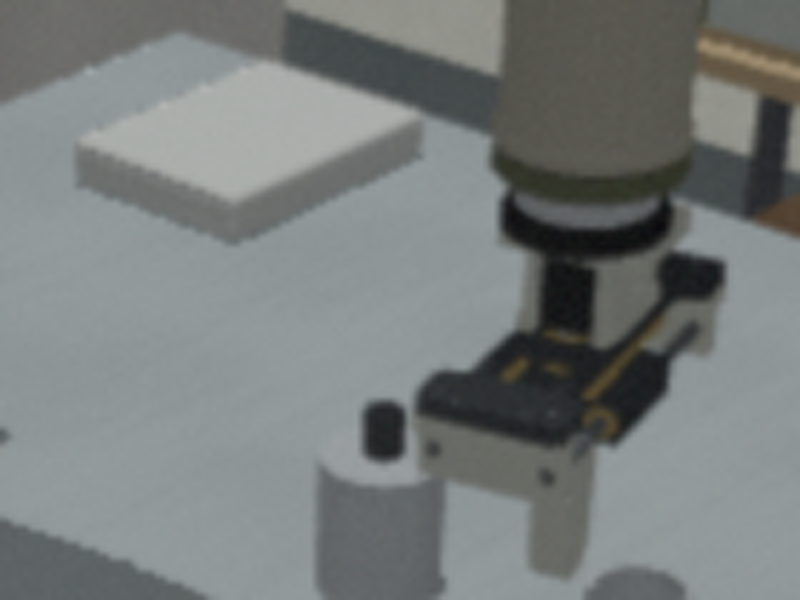

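```bash
python3 go.py .4992 .0236 .06
```

```text
t 7.2 tcp [0.6422 0.1584 0.1197] open 0.0005 F [0.7 0.7 0.3] -> tool mm [-170.    99.7   58.1] rows>=4.1
  twist [-0.0002 -0.0093 -0.    ] jaw yaw -77.15 q6 1.51
```

```bash
python3 -m pendant '[{"translation":[-42,25,0],"twist":[0,-0.009,0],"grip":-1},{"translation":[-42,25,0],"twist":[0,0,0],"grip":-1},{"translation":[-42,25,0],"twist":[0,0,0],"grip":-1},{"translation":[-42,25,0],"twist":[0,0,0],"grip":-1},{"translation":[0,0,0],"twist":[0,0,0],"grip":-1},{"translation":[0,0,0],"twist":[0,0,0],"grip":-1},{"translation":[0,0,30],"twist":[0,0,0],"grip":-1},{"translation":[0,0,28],"twist":[0,0,0],"grip":-1},{"translation":[0,0,0],"twist":[0,0,0],"grip":-1},{"translation":[0,0,0],"twist":[0,0,0],"grip":-1}]' 30
python3 go.py .4992 .0236 .022
```

```text
t: 8.25
tool_pos: [0.4983, 0.0271, 0.0582]
orientation: [-3.119, -0.369, -0.001]
force: [0.5, -0.9, 1.4]
opening: 0.0006
t 8.2 tcp [0.4983 0.0271 0.0582] open 0.0006 F [ 0.5 -0.9  1.4] -> tool mm [-0.   3.6 36.2] rows>=0.7
  twist [-0.0006 -0.0007 -0.    ] jaw yaw -76.49 q6 1.29
```

```bash
python3 -m pendant '[{"translation":[0,3.5,4],"twist":[0,0,0],"grip":-1},{"translation":[0,0,4],"twist":[0,0,0],"grip":-1},{"translation":[0,0,4],"twist":[0,0,0],"grip":-1},{"translation":[0,0,4],"twist":[0,0,0],"grip":-1},{"translation":[0,0,4],"twist":[0,0,0],"grip":-1},{"translation":[0,0,4],"twist":[0,0,0],"grip":-1},{"translation":[0,0,2],"twist":[0,0,0],"grip":-1},{"translation":[0,0,2],"twist":[0,0,0],"grip":-1},{"translation":[0,0,1],"twist":[0,0,0],"grip":-1},{"translation":[0,0,0],"twist":[0,0,0],"grip":-1}]' 30
python3 pic.py scene b2.png 250 110 390 215
python3 - <<'E'
from h import *
P=np.load("last_scene.npz")["P"]
print(P[150:200,285:330][...,2][::4,::4].round(3))
E
```

```text
t: 9.25
tool_pos: [0.5032, 0.0242, 0.0312]
orientation: [3.119, 0.372, 0.01]
force: [0.3, 0.1, 0.7]
opening: 0.0006
[[ 0.183  0.186  0.166  0.129  0.121  0.004  0.005  0.003  0.004  0.004
   0.003  0.004]
 [ 0.167  0.174  0.125  0.121  0.107  0.001  0.007  0.001 -0.001  0.001
   0.001  0.003]
 [ 0.154  0.159  0.112  0.108  0.095  0.003  0.007 -0.     0.064  0.063
   0.063  0.   ]
 [ 0.002  0.001  0.097  0.093  0.063  0.06   0.062  0.062  0.064  0.065
   0.063  0.062]
 [ 0.06   0.06   0.082  0.078  0.064  0.064  0.063  0.059  0.056  0.057
   0.057  0.058]
 [ 0.061  0.059  0.062  0.062  0.063  0.062  0.052  0.047  0.043  0.042
   0.045  0.048]
 [ 0.045  0.057  0.063  0.062  0.062  0.061  0.038  0.035  0.03   0.029
   0.027  0.035]
 [ 0.031  0.048  0.062  0.062  0.061  0.06   0.026  0.022  0.024  0.023
   0.022  0.026]
 [ 0.022  0.033  0.053  0.061  0.062  0.061  0.061  0.064  0.064  0.061
   0.061  0.06 ]
 [ 0.025  0.021  0.038  0.06   0.062  0.062  0.062  0.065  0.058  0.062
   0.059  0.06 ]
 [ 0.023  0.02   0.025  0.042  0.063  0.064  0.062  0.059  0.063  0.059
   0.056  0.055]
 [ 0.062  0.061  0.063  0.062  0.064  0.058  0.059  0.056  0.046  0.047
   0.043  0.039]
 [ 0.061  0.062  0.058  0.053  0.05   0.047  0.044  0.039  0.036  0.032
   0.028  0.029]]
```

View pics/b2.png

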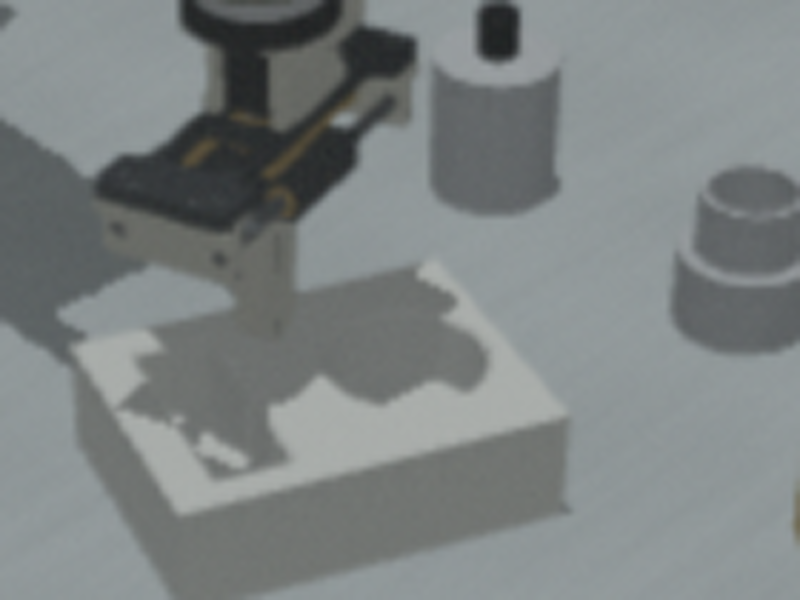

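```bash
python3 -m pendant '[{"translation":[0,0,1],"twist":[0,0,0],"grip":-1},{"translation":[0,0,1],"twist":[0,0,0],"grip":-1},{"translation":[0,0,1],"twist":[0,0,0],"grip":-1},{"translation":[0,0,1],"twist":[0,0,0],"grip":-1},{"translation":[0,0,1],"twist":[0,0,0],"grip":-1},{"translation":[0,0,0],"twist":[0,0,0],"grip":-1},{"translation":[0,0,0],"twist":[0,0,0],"grip":-1},{"translation":[0,0,0],"twist":[0,0,0],"grip":-1},{"translation":[0,0,0],"twist":[0,0,0],"grip":-1},{"translation":[0,0,0],"twist":[0,0,0],"grip":-1}]' 30
```

```text
t: 10.3
tool_pos: [0.5038, 0.0242, 0.0264]
orientation: [3.119, 0.372, 0.012]
force: [-0.3, -1.1, 0.4]
opening: 0.0004
```

```bash
python3 -m pendant '[{"translation":[0,0,1],"twist":[0,0,0],"grip":-1},{"translation":[0,0,1],"twist":[0,0,0],"grip":-1},{"translation":[0,0,1],"twist":[0,0,0],"grip":-1},{"translation":[0,0,1],"twist":[0,0,0],"grip":-1},{"translation":[0,0,0],"twist":[0,0,0],"grip":-1},{"translation":[0,0,0],"twist":[0,0,0],"grip":-1},{"translation":[0,0,0],"twist":[0,0,0],"grip":-1},{"translation":[0,0,0],"twist":[0,0,0],"grip":-1},{"translation":[0,0,0],"twist":[0,0,0],"grip":-1},{"translation":[0,0,0],"twist":[0,0,0],"grip":-1}]' 30
```

```text
t: 11.3
tool_pos: [0.5041, 0.0242, 0.0262]
orientation: [3.119, 0.372, 0.012]
force: [0.7, 0.3, 2.0]
opening: 0.0006
```

Contact with the shipper top came at reported z 0.026, so true tip z = reported + 0.034. The camera agrees (0.035). From here I use z_rep = z_true − 0.034.

```bash
sed -i 's/^s=robot.read_state();/s=robot.read_state(); s["tool_pos"]=s["tool_pos"]+[0,0,.034];/' go.py
python3 -m pendant '[{"translation":[0,0,-40],"twist":[0,0.005,0],"grip":1},{"translation":[0,0,-40],"twist":[0,0,0],"grip":1},{"translation":[0,0,0],"twist":[0,0,0],"grip":1},{"translation":[0,0,0],"twist":[0,0,0],"grip":1},{"translation":[0,0,0],"twist":[0,0,0],"grip":1},{"translation":[0,0,0],"twist":[0,0,0],"grip":1},{"translation":[0,0,0],"twist":[0,0,0],"grip":1},{"translation":[0,0,0],"twist":[0,0,0],"grip":1},{"translation":[0,0,0],"twist":[0,0,0],"grip":1},{"translation":[0,0,0],"twist":[0,0,0],"grip":1}]' 30; python3 go.py .6142 .2753 .11 -77
```

```text
t: 12.3
tool_pos: [0.4986, 0.0244, 0.1018]
orientation: [-3.117, -0.372, -0.002]
force: [0.6, 0.1, -0.7]
opening: 0.076
t 12.3 tcp [0.4986 0.0244 0.1358] open 0.0760 F [ 0.6  0.1 -0.7] -> tool mm [ 171.3 -216.7   26.5] rows>=5.6
  twist [-0.0019 -0.0014  0.0104] jaw yaw -76.4 q6 1.28
```

```bash
python3 -m pendant '[{"translation":[28,-36,0],"twist":[0,0,0.01],"grip":1},{"translation":[28,-36,0],"twist":[0,0,0],"grip":1},{"translation":[28,-36,0],"twist":[0,0,0],"grip":1},{"translation":[28,-36,0],"twist":[0,0,0],"grip":1},{"translation":[28,-36,0],"twist":[0,0,0],"grip":1},{"translation":[15,-17,10],"twist":[0,0,0],"grip":1},{"translation":[12,-13,14],"twist":[0,0,0],"grip":1},{"translation":[0,0,0],"twist":[0,0,0],"grip":1},{"translation":[0,0,0],"twist":[0,0,0],"grip":1},{"translation":[0,0,0],"twist":[0,0,0],"grip":1}]' 30; python3 go.py .6142 .2753 .055 -77
```

```text
t: 13.3
tool_pos: [0.6178, 0.2747, 0.0756]
orientation: [-3.121, -0.35, -0.001]
force: [-0.5, -0.6, -0.4]
opening: 0.0927
t 13.3 tcp [0.6178 0.2747 0.1096] open 0.0927 F [-0.5 -0.6 -0.4] -> tool mm [-3.4 -1.3 54.6] rows>=1.1
  twist [-0.0007 -0.0007 -0.0035] jaw yaw -77.2 q6 1.69
```

```bash
python3 -m pendant '[{"translation":[-3.5,-1.5,0],"twist":[0,0,0],"grip":1},{"translation":[0,0,18],"twist":[0,0,0],"grip":1},{"translation":[0,0,18],"twist":[0,0,0],"grip":1},{"translation":[0,0,18],"twist":[0,0,0],"grip":1},{"translation":[0,0,0],"twist":[0,0,0],"grip":1},{"translation":[0,0,0],"twist":[0,0,0],"grip":1},{"translation":[0,0,0],"twist":[0,0,0],"grip":1},{"translation":[0,0,0],"twist":[0,0,0],"grip":1},{"translation":[0,0,0],"twist":[0,0,0],"grip":1},{"translation":[0,0,0],"twist":[0,0,0],"grip":1}]' 30; python3 go.py .6142 .2753 .055 -77
```

```text
t: 14.3
tool_pos: [0.6158, 0.2716, 0.0232]
orientation: [-3.121, -0.342, -0.012]
force: [0.4, 0.3, 0.2]
opening: 0.0933
t 14.3 tcp [0.6158 0.2716 0.0572] open 0.0933 F [0.4 0.3 0.2] -> tool mm [-0.8 -3.9  2.2] rows>=0.1
  twist [-0.0008 -0.0076 -0.0085] jaw yaw -77.49 q6 1.69
```

```bash
python3 -m pendant '[{"translation":[-1,-4,1],"twist":[0,-0.007,0],"grip":1},{"translation":[0,0,0],"twist":[0,0,0],"grip":-1},{"translation":[0,0,0],"twist":[0,0,0],"grip":-1},{"translation":[0,0,0],"twist":[0,0,0],"grip":-1},{"translation":[0,0,0],"twist":[0,0,0],"grip":-1},{"translation":[0,0,0],"twist":[0,0,0],"grip":-1},{"translation":[0,0,0],"twist":[0,0,0],"grip":-1},{"translation":[0,0,0],"twist":[0,0,0],"grip":-1},{"translation":[0,0,0],"twist":[0,0,0],"grip":-1},{"translation":[0,0,0],"twist":[0,0,0],"grip":-1}]' 30; python3 go.py .6142 .2753 .055 -77
```

```text
t: 15.3
tool_pos: [0.6145, 0.2763, 0.0231]
orientation: [-3.121, -0.343, -0.002]
force: [0.5, 1.0, -0.8]
opening: 0.0558
t 15.3 tcp [0.6145 0.2763 0.0571] open 0.0558 F [ 0.5  1.  -0.8] -> tool mm [-0.5  0.9  2.1] rows>=0.0
  twist [-0.0013 -0.0017 -0.0082] jaw yaw -77.47 q6 1.70
```

```bash
python3 -m pendant '[{"translation":[0,0,-15],"twist":[0,0,0],"grip":-1},{"translation":[0,0,-25],"twist":[0,0,0],"grip":-1},{"translation":[0,0,-25],"twist":[0,0,0],"grip":-1},{"translation":[0,0,-20],"twist":[0,0,0],"grip":-1},{"translation":[0,0,0],"twist":[0,0,0],"grip":-1},{"translation":[0,0,0],"twist":[0,0,0],"grip":-1},{"translation":[0,0,0],"twist":[0,0,0],"grip":-1},{"translation":[0,0,0],"twist":[0,0,0],"grip":-1},{"translation":[0,0,0],"twist":[0,0,0],"grip":-1},{"translation":[0,0,0],"twist":[0,0,0],"grip":-1}]' 30; python3 go.py .5657 .0612 .135 -77
```

```text
t: 16.3
tool_pos: [0.6106, 0.2743, 0.1083]
orientation: [3.122, 0.342, -0.012]
force: [-0.1, 0.1, -1.7]
opening: 0.0563
t 16.3 tcp [0.6106 0.2743 0.1423] open 0.0563 F [-0.1  0.1 -1.7] -> tool mm [-90.  198.4   8.1] rows>=4.4
  twist [ 0.0003  0.0076 -0.0084] jaw yaw -77.48 q6 1.70
```

```bash
python3 -m pendant '[{"translation":[-9,20,0],"twist":[0,0.007,0],"grip":-1},{"translation":[-16,36,0],"twist":[0,0,0],"grip":-1},{"translation":[-18,40,0],"twist":[0,0,0],"grip":-1},{"translation":[-18,40,0],"twist":[0,0,0],"grip":-1},{"translation":[-14,31,0],"twist":[0,0,0],"grip":-1},{"translation":[-9,20,0],"twist":[0,0,0],"grip":-1},{"translation":[-5,10,0],"twist":[0,0,0],"grip":-1},{"translation":[0,0,0],"twist":[0,0,0],"grip":-1},{"translation":[0,0,0],"twist":[0,0,0],"grip":-1},{"translation":[0,0,0],"twist":[0,0,0],"grip":-1}]' 30; python3 go.py .5657 .0612 .125 -77
```

```text
t: 17.3
tool_pos: [0.562, 0.058, 0.1032]
orientation: [-3.122, -0.347, 0.01]
force: [-0.2, 0.4, -1.3]
opening: 0.0564
t 17.3 tcp [0.562  0.058  0.1372] open 0.0564 F [-0.2  0.4 -1.3] -> tool mm [ 4.4 -2.3 12.2] rows>=0.3
  twist [-0.0013  0.0065 -0.0053] jaw yaw -77.3 q6 1.36
```

```bash
python3 -m pendant '[{"translation":[4.5,-2.5,0],"twist":[0,0.006,0],"grip":-1},{"translation":[0,0,0],"twist":[0,0,0],"grip":-1},{"translation":[0,0,0],"twist":[0,0,0],"grip":-1},{"translation":[0,0,6],"twist":[0,0,0],"grip":-1},{"translation":[0,0,6],"twist":[0,0,0],"grip":-1},{"translation":[0,0,0],"twist":[0,0,0],"grip":-1},{"translation":[0,0,0],"twist":[0,0,0],"grip":-1},{"translation":[0,0,0],"twist":[0,0,0],"grip":-1},{"translation":[0,0,0],"twist":[0,0,0],"grip":-1},{"translation":[0,0,0],"twist":[0,0,0],"grip":-1}]' 30; python3 go.py .5657 .0612 .077 -77; python3 pic.py scene c1.png 250 110 390 215;python3 - <<'E'
from m import *
P=np.load("last_scene.npz")["P"]; q=P[110:215,250:390].reshape(-1,3)
# canister body wall: z between top of shipper and shoulder
q=q[(q[:,2]>.072)&(q[:,2]<.108)&(np.hypot(q[:,0]-.5657,q[:,1]-.0612)<.05)]
print(len(q),"body fit",fitc(q,.037))
E
```

```text
t: 18.3
tool_pos: [0.5662, 0.0652, 0.0894]
orientation: [-3.12, -0.354, 0.002]
force: [-0.6, -0.2, -1.5]
opening: 0.0562
t 18.3 tcp [0.5662 0.0652 0.1234] open 0.0562 F [-0.6 -0.2 -1.5] -> tool mm [-1.4  3.9 46.4] rows>=0.9
  twist [-0.0021  0.0008 -0.001 ] jaw yaw -77.06 q6 1.37
289 body fit [0.6055431  0.01572645 0.037     ]
```

View pics/c1.png

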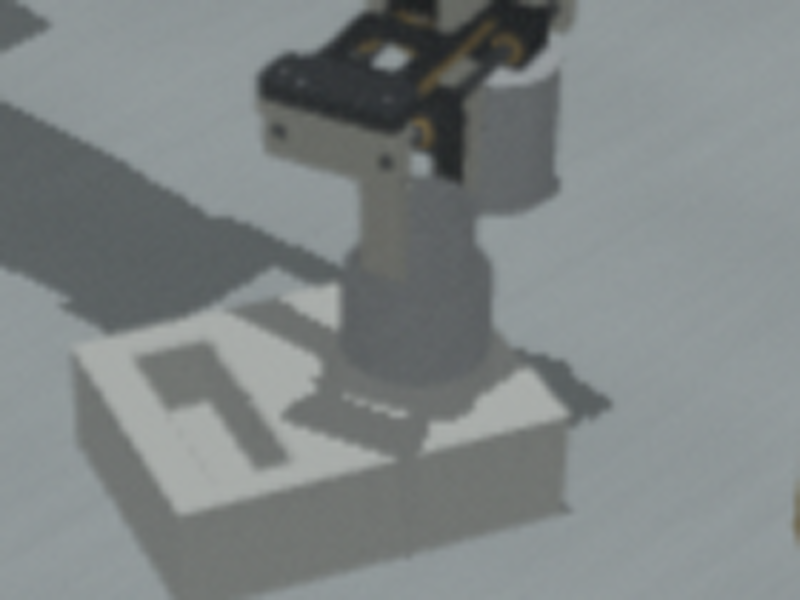

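The canister hangs upright over the well, shoulder just below the fingertips. I'll refit the body from a good start, then correct and lower.

```bash
cat >> m.py <<'E'
def fitw(q,c0,r):
    f=lambda a:np.hypot(q[:,0]-a[0],q[:,1]-a[1])-r
    s=least_squares(f,c0,loss="soft_l1",f_scale=.002); return s.x.round(4),np.abs(s.fun).mean().round(4)
E
python3 - <<'E'
from m import *
P=np.load("last_scene.npz")["P"]; q=P[158:176,312:334].reshape(-1,3)
for c in((.55,.08),(.566,.065)): print(q[:,2].min(),q[:,2].max(),fitw(q,c,.037))
E
python3 -m pendant '[{"translation":[-1.5,4,0],"twist":[0,0,0],"grip":-1},{"translation":[0,0,0],"twist":[0,0,0],"grip":-1},{"translation":[0,0,0],"twist":[0,0,0],"grip":-1},{"translation":[0,0,5],"twist":[0,0,0],"grip":-1},{"translation":[0,0,0],"twist":[0,0,0],"grip":-1},{"translation":[0,0,0],"twist":[0,0,0],"grip":-1},{"translation":[0,0,0],"twist":[0,0,0],"grip":-1},{"translation":[0,0,0],"twist":[0,0,0],"grip":-1},{"translation":[0,0,0],"twist":[0,0,0],"grip":-1},{"translation":[0,0,0],"twist":[0,0,0],"grip":-1}]' 30; python3 go.py .5657 .0612 .077 -77
```

```text
t: 19.35
tool_pos: [0.5658, 0.0605, 0.0843]
orientation: [-3.12, -0.354, 0.001]
force: [-0.5, -0.8, -1.7]
opening: 0.0564
t 19.4 tcp [0.5658 0.0605 0.1183] open 0.0564 F [-0.5 -0.8 -1.7] -> tool mm [ 0.  -0.6 41.3] rows>=0.8
  twist [-0.0019  0.0002 -0.0012] jaw yaw -77.07 q6 1.36Traceback (most recent call last):
  File "<stdin>", line 3, in <module>
  File "m.py", line 17, in fitw
    s=least_squares(f,c0,loss="soft_l1",f_scale=.002); return s.x.round(4),np.abs(s.fun).mean().round(4)
    return func(*args, **kwargs)
    raise ValueError("Residuals are not finite in the initial point.")
ValueError: Residuals are not finite in the initial point.
```

```bash
python3 - <<'E'
from m import *
P=np.load("last_scene.npz")["P"]; q=P[158:176,312:334].reshape(-1,3); q=q[~np.isnan(q[:,0])]; q=q[q[:,2]>.07]
for c in((.55,.08),(.566,.065)): print(len(q),fitw(q,c,.037))
E
python3 -m pendant '[{"translation":[0,0,6],"twist":[0,0,0],"grip":-1},{"translation":[0,0,6],"twist":[0,0,0],"grip":-1},{"translation":[0,0,6],"twist":[0,0,0],"grip":-1},{"translation":[0,0,0],"twist":[0,0,0],"grip":-1},{"translation":[0,0,0],"twist":[0,0,0],"grip":-1},{"translation":[0,0,0],"twist":[0,0,0],"grip":-1},{"translation":[0,0,0],"twist":[0,0,0],"grip":-1},{"translation":[0,0,0],"twist":[0,0,0],"grip":-1},{"translation":[0,0,0],"twist":[0,0,0],"grip":-1},{"translation":[0,0,0],"twist":[0,0,0],"grip":-1}]' 30; python3 go.py .5657 .0612 .077 -77
```

```text
388 (array([0.5644, 0.0671]), np.float64(0.0032))
388 (array([0.5644, 0.0671]), np.float64(0.0032))
t: 20.35
tool_pos: [0.5658, 0.0606, 0.0646]
orientation: [-3.12, -0.354, 0.001]
force: [-0.2, -0.3, -1.1]
opening: 0.0562
t 20.4 tcp [0.5658 0.0606 0.0986] open 0.0562 F [-0.2 -0.3 -1.1] -> tool mm [ 0.  -0.6 21.6] rows>=0.4
  twist [-0.002   0.0003 -0.0011] jaw yaw -77.06 q6 1.36
```

```bash
python3 -m pendant '[{"translation":[0,0,6],"twist":[0,0,0],"grip":-1},{"translation":[0,0,6],"twist":[0,0,0],"grip":-1},{"translation":[0,0,4],"twist":[0,0,0],"grip":-1},{"translation":[0,0,2],"twist":[0,0,0],"grip":-1},{"translation":[0,0,2],"twist":[0,0,0],"grip":-1},{"translation":[0,0,0],"twist":[0,0,0],"grip":-1},{"translation":[0,0,0],"twist":[0,0,0],"grip":-1},{"translation":[0,0,0],"twist":[0,0,0],"grip":-1},{"translation":[0,0,0],"twist":[0,0,0],"grip":-1},{"translation":[0,0,0],"twist":[0,0,0],"grip":-1}]' 30; python3 go.py .5657 .0612 .077 -77
```

```text
t: 21.35
tool_pos: [0.566, 0.0607, 0.0432]
orientation: [-3.12, -0.354, 0.0]
force: [-0.8, -0.4, -0.1]
opening: 0.0561
t 21.4 tcp [0.566  0.0607 0.0772] open 0.0561 F [-0.8 -0.4 -0.1] -> tool mm [-0.1 -0.6  0.2] rows>=0.0
  twist [-0.0019 -0.0001 -0.0011] jaw yaw -77.06 q6 1.36
```

```bash
python3 -m pendant '[{"translation":[0,0,0],"twist":[0,0,0],"grip":1},{"translation":[0,0,0],"twist":[0,0,0],"grip":1},{"translation":[0,0,0],"twist":[0,0,0],"grip":1},{"translation":[0,0,0],"twist":[0,0,0],"grip":1},{"translation":[0,0,0],"twist":[0,0,0],"grip":1},{"translation":[0,0,-20],"twist":[0,0,0],"grip":1},{"translation":[0,0,-40],"twist":[0,0,0],"grip":1},{"translation":[0,0,-40],"twist":[0,0,0],"grip":1},{"translation":[0,0,0],"twist":[0,0,0],"grip":1},{"translation":[0,0,0],"twist":[0,0,0],"grip":1}]' 30; python3 go.py .5884 -.3081 .18 -77
```

```text
t: 22.35
tool_pos: [0.5652, 0.0604, 0.1457]
orientation: [-3.12, -0.354, 0.003]
force: [-1.0, -0.8, -1.0]
opening: 0.093
t 22.4 tcp [0.5652 0.0604 0.1797] open 0.0930 F [-1.  -0.8 -1. ] -> tool mm [-59.9 364.4  -1. ] rows>=7.4
  twist [-0.0023  0.0016 -0.0012] jaw yaw -77.07 q6 1.36
```

```bash
python3 -m pendant '[{"translation":[-8,48,0],"twist":[0,0,0],"grip":1},{"translation":[-8,48,0],"twist":[0,0,0],"grip":1},{"translation":[-8,48,0],"twist":[0,0,0],"grip":1},{"translation":[-8,48,0],"twist":[0,0,0],"grip":1},{"translation":[-8,48,0],"twist":[0,0,0],"grip":1},{"translation":[-8,48,0],"twist":[0,0,0],"grip":1},{"translation":[-7,40,0],"twist":[0,0,0],"grip":1},{"translation":[-3,20,0],"twist":[0,0,0],"grip":1},{"translation":[0,10,0],"twist":[0,0,0],"grip":1},{"translation":[0,0,0],"twist":[0,0,0],"grip":1}]' 20; python3 go.py .5888 -.3081 .15 -77
python3 - <<'E'
from m import *
im,P=cloud("top"); np.savez("last_top",im=im,P=P); save(cv2.resize(im[170:290,160:320],(800,600),interpolation=cv2.INTER_CUBIC),"d1.png")
b=(175,185,280,280)
q=sel(P,b,.054,.062+.004); q=q[np.hypot(q[:,0]-.5655,q[:,1]-.061)>.043];
for z0,z1 in((.095,.108),(.06,.07)):
    q=sel(P,b,z0,z1); q=q[np.hypot(q[:,0]-.5655,q[:,1]-.061)<.039]; print(z0,len(q),np.median(q,0).round(4),disc(q))
E
```

```text
t: 23.35
tool_pos: [0.5852, -0.3109, 0.1307]
orientation: [-3.11, -0.36, 0.02]
force: [0.1, 0.2, -0.0]
opening: 0.0931
t 23.4 tcp [ 0.5852 -0.3109  0.1647] open 0.0931 F [ 0.1  0.2 -0. ] -> tool mm [ 4.3 -1.8 14.6] rows>=0.3
  twist [-0.0123  0.0114  0.0036] jaw yaw -76.8 q6 0.77
0.095 124 [0.5647 0.0607 0.1011] (array([0.5655, 0.06  ]), 28.04055404663086, 124)
0.06 221 [0.5539 0.046  0.0666] (array([0.5656, 0.0599]), 37.01614761352539, 221)
```

View pics/d1.png

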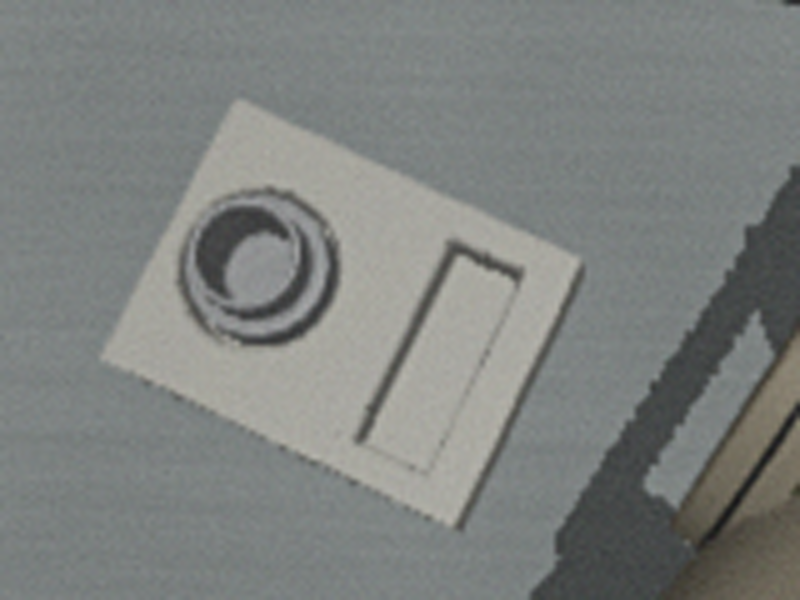

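Canister is fully seated and central in the well (rim z 0.101, centre (0.5655, 0.0600)). Next, the tube.

```bash
python3 -m pendant '[{"translation":[4.5,-2,0],"twist":[-0.012,0.011,0],"grip":1},{"translation":[0,0,0],"twist":[0,0,0],"grip":1},{"translation":[0,0,0],"twist":[0,0,0],"grip":1},{"translation":[0,0,15],"twist":[0,0,0],"grip":1},{"translation":[0,0,15],"twist":[0,0,0],"grip":1},{"translation":[0,0,0],"twist":[0,0,0],"grip":1},{"translation":[0,0,0],"twist":[0,0,0],"grip":1},{"translation":[0,0,0],"twist":[0,0,0],"grip":1},{"translation":[0,0,0],"twist":[0,0,0],"grip":1},{"translation":[0,0,0],"twist":[0,0,0],"grip":1}]' 15; python3 go.py .5889 -.3078 .087 -77
```

```text
t: 24.4
tool_pos: [0.59, -0.3, 0.097]
orientation: [-3.117, -0.372, 0.001]
force: [0.4, -0.3, 0.5]
opening: 0.0929
t 24.4 tcp [ 0.59  -0.3    0.131] open 0.0929 F [ 0.4 -0.3  0.5] -> tool mm [-2.9  7.4 44. ] rows>=0.9
  twist [-0.002   0.0004  0.0109] jaw yaw -76.38 q6 0.78
```

```bash
python3 -m pendant '[{"translation":[-3,7.5,0],"twist":[0,0,0],"grip":1},{"translation":[0,0,0],"twist":[0,0,0],"grip":1},{"translation":[0,0,0],"twist":[0,0,0],"grip":1},{"translation":[0,0,11],"twist":[0,0,0],"grip":1},{"translation":[0,0,11],"twist":[0,0,0],"grip":1},{"translation":[0,0,11],"twist":[0,0,0],"grip":1},{"translation":[0,0,10],"twist":[0,0,0],"grip":1},{"translation":[0,0,0],"twist":[0,0,0],"grip":1},{"translation":[0,0,0],"twist":[0,0,0],"grip":1},{"translation":[0,0,0],"twist":[0,0,0],"grip":1}]' 15; python3 go.py .5889 -.3078 .087 -77
```

```text
t: 25.4
tool_pos: [0.588, -0.3086, 0.049]
orientation: [-3.117, -0.372, 0.003]
force: [0.5, -0.1, -0.1]
opening: 0.0929
t 25.4 tcp [ 0.588  -0.3086  0.083 ] open 0.0929 F [ 0.5 -0.1 -0.1] -> tool mm [ 1.  -0.6 -4. ] rows>=0.1
  twist [-0.0031  0.0015  0.0104] jaw yaw -76.4 q6 0.77
```

```bash
python3 -m pendant '[{"translation":[1,-0.5,-4],"twist":[0,0,0],"grip":1},{"translation":[0,0,0],"twist":[0,0,0],"grip":1},{"translation":[0,0,0],"twist":[0,0,0],"grip":-0.2},{"translation":[0,0,0],"twist":[0,0,0],"grip":-0.2},{"translation":[0,0,0],"twist":[0,0,0],"grip":-0.2},{"translation":[0,0,0],"twist":[0,0,0],"grip":-0.2},{"translation":[0,0,0],"twist":[0,0,0],"grip":-0.2},{"translation":[0,0,0],"twist":[0,0,0],"grip":-0.2},{"translation":[0,0,0],"twist":[0,0,0],"grip":-0.2},{"translation":[0,0,0],"twist":[0,0,0],"grip":-0.2}]' 10;python3 -m pendant '[{"translation":[0,0,0],"twist":[0,0,0],"grip":-1},{"translation":[0,0,0],"twist":[0,0,0],"grip":-1},{"translation":[0,0,0],"twist":[0,0,0],"grip":-1},{"translation":[0,0,0],"twist":[0,0,0],"grip":-1},{"translation":[0,0,0],"twist":[0,0,0],"grip":-1},{"translation":[0,0,0],"twist":[0,0,0],"grip":-1},{"translation":[0,0,0],"twist":[0,0,0],"grip":-1},{"translation":[0,0,0],"twist":[0,0,0],"grip":-1},{"translation":[0,0,0],"twist":[0,0,0],"grip":-1},{"translation":[0,0,0],"twist":[0,0,0],"grip":-1}]' 15; python3 go.py .5889 -.3078 .087 -77
```

```text
t: 26.4
tool_pos: [0.5904, -0.3086, 0.0559]
orientation: [-3.119, -0.372, -0.002]
force: [-0.1, 0.4, -0.7]
opening: 0.038
t: 27.4
tool_pos: [0.5904, -0.3086, 0.0558]
orientation: [-3.119, -0.372, -0.002]
force: [-0.2, 0.2, 0.3]
opening: 0.0326
t 27.4 tcp [ 0.5904 -0.3086  0.0898] open 0.0326 F [-0.2  0.2  0.3] -> tool mm [-1.2 -1.1  2.8] rows>=0.1
  twist [-0.0005 -0.0012  0.0105] jaw yaw -76.4 q6 0.77
```

```bash
python3 -m pendant '[{"translation":[0,0,-10],"twist":[0,0,0],"grip":-1},{"translation":[0,0,-25],"twist":[0,0,0],"grip":-1},{"translation":[0,0,-30],"twist":[0,0,0],"grip":-1},{"translation":[0,0,-30],"twist":[0,0,0],"grip":-1},{"translation":[0,0,-30],"twist":[0,0,0],"grip":-1},{"translation":[0,0,-15],"twist":[0,0,0],"grip":-1},{"translation":[0,0,0],"twist":[0,0,0],"grip":-1},{"translation":[0,0,0],"twist":[0,0,0],"grip":-1},{"translation":[0,0,0],"twist":[0,0,0],"grip":-1},{"translation":[0,0,0],"twist":[0,0,0],"grip":-1}]' 15; python3 go.py .567 .0605 .225 -77
```

```text
t: 28.4
tool_pos: [0.5879, -0.3073, 0.1989]
orientation: [-3.115, -0.371, 0.006]
force: [-0.6, -0.4, 0.3]
opening: 0.0327
t 28.4 tcp [ 0.5879 -0.3073  0.2329] open 0.0327 F [-0.6 -0.4  0.3] -> tool mm [  66.2 -362.3    9.6] rows>=7.4
  twist [-0.0052  0.0035  0.0105] jaw yaw -76.4 q6 0.77
```

```bash
python3 -m pendant '[{"translation":[3,-18,0],"twist":[-0.005,0.003,0],"grip":-1},{"translation":[6,-35,0],"twist":[0,0,0],"grip":-1},{"translation":[9,-48,0],"twist":[0,0,0],"grip":-1},{"translation":[9,-48,0],"twist":[0,0,0],"grip":-1},{"translation":[9,-48,0],"twist":[0,0,0],"grip":-1},{"translation":[9,-48,0],"twist":[0,0,0],"grip":-1},{"translation":[9,-48,0],"twist":[0,0,0],"grip":-1},{"translation":[6,-35,0],"twist":[0,0,0],"grip":-1},{"translation":[4,-20,0],"twist":[0,0,0],"grip":-1},{"translation":[2,-8,0],"twist":[0,0,0],"grip":-1}]' 15; python3 go.py .567 .0605 .225 -77
```

```text
t: 29.4
tool_pos: [0.5587, 0.0654, 0.1822]
orientation: [-3.111, -0.363, 0.038]
force: [0.1, 0.3, -0.3]
opening: 0.0326
t 29.4 tcp [0.5587 0.0654 0.2162] open 0.0326 F [ 0.1  0.3 -0.3] -> tool mm [ 6.8  6.6 -9.1] rows>=0.3
  twist [-0.0118  0.023   0.0055] jaw yaw -76.69 q6 1.36
```

```bash
python3 -m pendant '[{"translation":[7,6.5,0],"twist":[-0.012,0.023,0],"grip":-1},{"translation":[0,0,0],"twist":[0,0,0],"grip":-1},{"translation":[0,0,0],"twist":[0,0,0],"grip":-1},{"translation":[0,0,0],"twist":[0,0,0],"grip":-1},{"translation":[0,0,8],"twist":[0,0,0],"grip":-1},{"translation":[0,0,0],"twist":[0,0,0],"grip":-1},{"translation":[0,0,0],"twist":[0,0,0],"grip":-1},{"translation":[0,0,0],"twist":[0,0,0],"grip":-1},{"translation":[0,0,0],"twist":[0,0,0],"grip":-1},{"translation":[0,0,0],"twist":[0,0,0],"grip":-1}]' 15; python3 go.py .567 .0605 .115 -77
```

```text
t: 30.4
tool_pos: [0.5671, 0.0553, 0.1706]
orientation: [3.119, 0.357, -0.003]
force: [0.3, -0.1, -0.9]
opening: 0.0329
t 30.4 tcp [0.5671 0.0553 0.2046] open 0.0329 F [ 0.3 -0.1 -0.9] -> tool mm [ 1.3 -5.2 89.6] rows>=1.8
  twist [0.0018 0.0022 0.0009] jaw yaw -76.95 q6 1.35
```

```bash
python3 -m pendant '[{"translation":[1,-5,0],"twist":[0,0,0],"grip":-1},{"translation":[0,0,0],"twist":[0,0,0],"grip":-1},{"translation":[0,0,0],"twist":[0,0,0],"grip":-1},{"translation":[0,0,8],"twist":[0,0,0],"grip":-1},{"translation":[0,0,8],"twist":[0,0,0],"grip":-1},{"translation":[0,0,8],"twist":[0,0,0],"grip":-1},{"translation":[0,0,8],"twist":[0,0,0],"grip":-1},{"translation":[0,0,0],"twist":[0,0,0],"grip":-1},{"translation":[0,0,0],"twist":[0,0,0],"grip":-1},{"translation":[0,0,0],"twist":[0,0,0],"grip":-1}]' 15; python3 go.py .567 .0605 .115 -77
```

```text
t: 31.4
tool_pos: [0.566, 0.0611, 0.1345]
orientation: [3.119, 0.358, -0.006]
force: [0.2, -0.9, -0.1]
opening: 0.0326
t 31.4 tcp [0.566  0.0611 0.1685] open 0.0326 F [ 0.2 -0.9 -0.1] -> tool mm [ 1.1  0.8 53.5] rows>=1.1
  twist [0.0014 0.0041 0.0014] jaw yaw -76.92 q6 1.36
```

```bash
python3 -m pendant '[{"translation":[1,0,8],"twist":[0,0.004,0],"grip":-1},{"translation":[0,0,8],"twist":[0,0,0],"grip":-1},{"translation":[0,0,8],"twist":[0,0,0],"grip":-1},{"translation":[0,0,8],"twist":[0,0,0],"grip":-1},{"translation":[0,0,6],"twist":[0,0,0],"grip":-1},{"translation":[0,0,3],"twist":[0,0,0],"grip":-1},{"translation":[0,0,0],"twist":[0,0,0],"grip":-1},{"translation":[0,0,0],"twist":[0,0,0],"grip":-1},{"translation":[0,0,0],"twist":[0,0,0],"grip":-1},{"translation":[0,0,0],"twist":[0,0,0],"grip":-1}]' 15; python3 go.py .567 .0605 .115 -77
```

```text
t: 32.4
tool_pos: [0.5676, 0.0613, 0.0904]
orientation: [3.12, 0.358, 0.002]
force: [0.5, 0.4, -0.9]
opening: 0.0329
t 32.4 tcp [0.5676 0.0613 0.1244] open 0.0329 F [ 0.5  0.4 -0.9] -> tool mm [-0.7  0.6  9.4] rows>=0.2
  twist [ 0.0016 -0.0014  0.0015] jaw yaw -76.92 q6 1.36
```

```bash
python3 -m pendant '[{"translation":[0,0,4],"twist":[0,0,0],"grip":-1},{"translation":[0,0,3],"twist":[0,0,0],"grip":-1},{"translation":[0,0,1],"twist":[0,0,0],"grip":-1},{"translation":[0,0,1],"twist":[0,0,0],"grip":-1},{"translation":[0,0,1],"twist":[0,0,0],"grip":-1},{"translation":[0,0,0],"twist":[0,0,0],"grip":-1},{"translation":[0,0,0],"twist":[0,0,0],"grip":-1},{"translation":[0,0,0],"twist":[0,0,0],"grip":-1},{"translation":[0,0,0],"twist":[0,0,0],"grip":-1},{"translation":[0,0,0],"twist":[0,0,0],"grip":-1}]' 15; python3 go.py .567 .0605 .115 -77
```

```text
t: 33.4
tool_pos: [0.5685, 0.0614, 0.0807]
orientation: [3.12, 0.358, 0.006]
force: [-0.0, 0.6, 0.1]
opening: 0.0321
t 33.4 tcp [0.5685 0.0614 0.1147] open 0.0321 F [-0.   0.6  0.1] -> tool mm [-1.6  0.5 -0.3] rows>=0.0
  twist [ 0.002  -0.0035  0.0014] jaw yaw -76.92 q6 1.36
```

```bash
python3 -m pendant '[{"translation":[0,0,0],"twist":[0,0,0],"grip":0.4},{"translation":[0,0,0],"twist":[0,0,0],"grip":0.4},{"translation":[0,0,0],"twist":[0,0,0],"grip":0.4},{"translation":[0,0,0],"twist":[0,0,0],"grip":0.4},{"translation":[0,0,0],"twist":[0,0,0],"grip":0.4},{"translation":[0,0,-10],"twist":[0,0,0],"grip":0.4},{"translation":[0,0,-30],"twist":[0,0,0],"grip":0.4},{"translation":[0,0,-35],"twist":[0,0,0],"grip":0.4},{"translation":[0,0,0],"twist":[0,0,0],"grip":0.4},{"translation":[0,0,0],"twist":[0,0,0],"grip":0.4}]' 15; python3 go.py .4278 .2912 .16 -77
```

```text
t: 34.4
tool_pos: [0.5675, 0.0614, 0.1599]
orientation: [3.12, 0.358, 0.004]
force: [-0.7, -0.7, -0.1]
opening: 0.0653
t 34.4 tcp [0.5675 0.0614 0.1939] open 0.0653 F [-0.7 -0.7 -0.1] -> tool mm [ -84.1 -255.5   33.3] rows>=5.4
  twist [ 0.0018 -0.0023  0.0014] jaw yaw -76.92 q6 1.36
```

```bash
python3 -m pendant '[{"translation":[-14,-42,0],"twist":[0,0,0],"grip":0.4},{"translation":[-14,-42,0],"twist":[0,0,0],"grip":0.4},{"translation":[-14,-42,0],"twist":[0,0,0],"grip":0.4},{"translation":[-14,-42,0],"twist":[0,0,0],"grip":0.4},{"translation":[-14,-42,5],"twist":[0,0,0],"grip":0.4},{"translation":[-10,-28,10],"twist":[0,0,0],"grip":0.4},{"translation":[-3,-12,10],"twist":[0,0,0],"grip":0.4},{"translation":[0,0,0],"twist":[0,0,0],"grip":0.4},{"translation":[0,0,0],"twist":[0,0,0],"grip":0.4},{"translation":[0,0,0],"twist":[0,0,0],"grip":0.4}]' 15; python3 go.py .4285 .292 .13 -77;python3 - <<'E'
from m import *
im,P=cloud("scene"); np.savez("last_scene",im=im,P=P); save(cv2.resize(im[90:210,240:400],(800,600),interpolation=cv2.INTER_CUBIC),"e1.png")
q=P[100:200,250:380].reshape(-1,3); 
q=q[(q[:,2]>.136)&(np.hypot(q[:,0]-.567,q[:,1]-.061)<.03)]; print(len(q),np.median(q,0).round(4),disc(q))
E
```

```text
t: 35.4
tool_pos: [0.4247, 0.2898, 0.1288]
orientation: [3.117, 0.351, -0.003]
force: [-0.2, 0.0, -0.4]
opening: 0.0652
t 35.4 tcp [0.4247 0.2898 0.1628] open 0.0652 F [-0.2  0.  -0.4] -> tool mm [ 4.3 -1.5 32.8] rows>=0.7
  twist [ 0.0046  0.0022 -0.0027] jaw yaw -77.16 q6 1.85
78 [0.5693 0.0579 0.1417] (array([0.5681, 0.0603]), 17.649959564208984, 78)
```

View pics/e1.png

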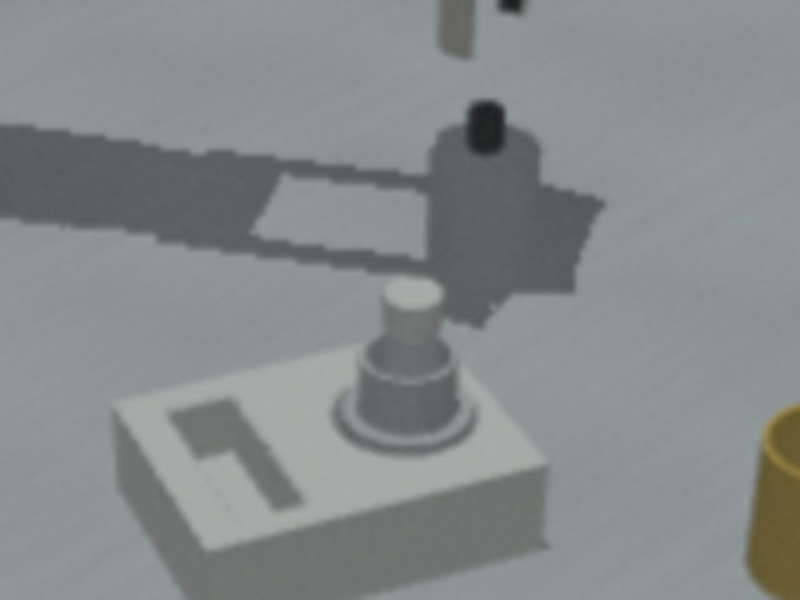

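The tube stands upright in the canister, top at z 0.1417 (expected 0.140 plus the camera's bias). Cap next.

```bash
python3 -m pendant '[{"translation":[4,-1.5,0],"twist":[0.004,0.002,0],"grip":0.4},{"translation":[0,0,0],"twist":[0,0,0],"grip":0.4},{"translation":[0,0,0],"twist":[0,0,0],"grip":0.4},{"translation":[0,0,15],"twist":[0,0,0],"grip":0.4},{"translation":[0,0,15],"twist":[0,0,0],"grip":0.4},{"translation":[0,0,12],"twist":[0,0,0],"grip":0.4},{"translation":[0,0,0],"twist":[0,0,0],"grip":0.4},{"translation":[0,0,0],"twist":[0,0,0],"grip":0.4},{"translation":[0,0,0],"twist":[0,0,0],"grip":0.4},{"translation":[0,0,0],"twist":[0,0,0],"grip":0.4}]' 20; python3 go.py .4285 .292 .090 -77
```

```text
t: 36.45
tool_pos: [0.4305, 0.2894, 0.0828]
orientation: [3.122, 0.344, -0.0]
force: [-0.3, 0.9, 0.7]
opening: 0.0654
t 36.5 tcp [0.4305 0.2894 0.1168] open 0.0654 F [-0.3  0.9  0.7] -> tool mm [-1.4 -2.9 26.8] rows>=0.5
  twist [ 0.0009  0.0002 -0.0077] jaw yaw -77.44 q6 1.85
```

```bash
python3 -m pendant '[{"translation":[-1.5,-3,0],"twist":[0,0,0],"grip":0.4},{"translation":[0,0,9],"twist":[0,0,0],"grip":0.4},{"translation":[0,0,9],"twist":[0,0,0],"grip":0.4},{"translation":[0,0,8],"twist":[0,0,0],"grip":0.4},{"translation":[0,0,0],"twist":[0,0,0],"grip":0.4},{"translation":[0,0,0],"twist":[0,0,0],"grip":0.4},{"translation":[0,0,0],"twist":[0,0,0],"grip":0.4},{"translation":[0,0,0],"twist":[0,0,0],"grip":0.4},{"translation":[0,0,0],"twist":[0,0,0],"grip":0.4},{"translation":[0,0,0],"twist":[0,0,0],"grip":0.4}]' 20; python3 go.py .4285 .292 .090 -77
```

```text
t: 37.45
tool_pos: [0.429, 0.2928, 0.0558]
orientation: [3.123, 0.344, 0.003]
force: [0.8, -0.2, 0.2]
opening: 0.065
t 37.5 tcp [0.429  0.2928 0.0898] open 0.0650 F [ 0.8 -0.2  0.2] -> tool mm [-0.7  0.7 -0.2] rows>=0.0
  twist [ 0.0002 -0.0019 -0.0076] jaw yaw -77.43 q6 1.85
```

```bash
python3 -m pendant '[{"translation":[-0.7,0.7,0],"twist":[0,-0.002,0],"grip":-1},{"translation":[0,0,0],"twist":[0,0,0],"grip":-1},{"translation":[0,0,0],"twist":[0,0,0],"grip":-1},{"translation":[0,0,0],"twist":[0,0,0],"grip":-1},{"translation":[0,0,0],"twist":[0,0,0],"grip":-1},{"translation":[0,0,0],"twist":[0,0,0],"grip":-1},{"translation":[0,0,0],"twist":[0,0,0],"grip":-1},{"translation":[0,0,0],"twist":[0,0,0],"grip":-1},{"translation":[0,0,0],"twist":[0,0,0],"grip":-1},{"translation":[0,0,0],"twist":[0,0,0],"grip":-1}]' 30; python3 -m pendant '[{"translation":[0,0,-15],"twist":[0,0,0],"grip":-1},{"translation":[0,0,-30],"twist":[0,0,0],"grip":-1},{"translation":[0,0,-40],"twist":[0,0,0],"grip":-1},{"translation":[0,0,-40],"twist":[0,0,0],"grip":-1},{"translation":[0,0,-30],"twist":[0,0,0],"grip":-1},{"translation":[0,0,-15],"twist":[0,0,0],"grip":-1},{"translation":[0,0,0],"twist":[0,0,0],"grip":-1},{"translation":[0,0,0],"twist":[0,0,0],"grip":-1},{"translation":[0,0,0],"twist":[0,0,0],"grip":-1},{"translation":[0,0,0],"twist":[0,0,0],"grip":-1}]' 30; python3 go.py .566 .0607 .26 -77
python3 - <<'E'
from m import *
im,P=cloud("scene"); np.savez("last_scene",im=im,P=P); save(cv2.resize(im[30:180,260:460],(800,600),interpolation=cv2.INTER_CUBIC),"f1.png")
E
```

```text
t: 38.45
tool_pos: [0.4288, 0.2921, 0.0563]
orientation: [-3.123, -0.344, -0.001]
force: [0.6, 0.1, 0.2]
opening: 0.0232
t: 39.45
tool_pos: [0.426, 0.2906, 0.2358]
orientation: [3.121, 0.344, -0.004]
force: [-0.2, 0.4, -1.1]
opening: 0.0236
t 39.5 tcp [0.426  0.2906 0.2698] open 0.0236 F [-0.2  0.4 -1.1] -> tool mm [ 86.7 254.8   9.8] rows>=5.4
  twist [ 0.001   0.003  -0.0076] jaw yaw -77.43 q6 1.85
```

View pics/f1.png

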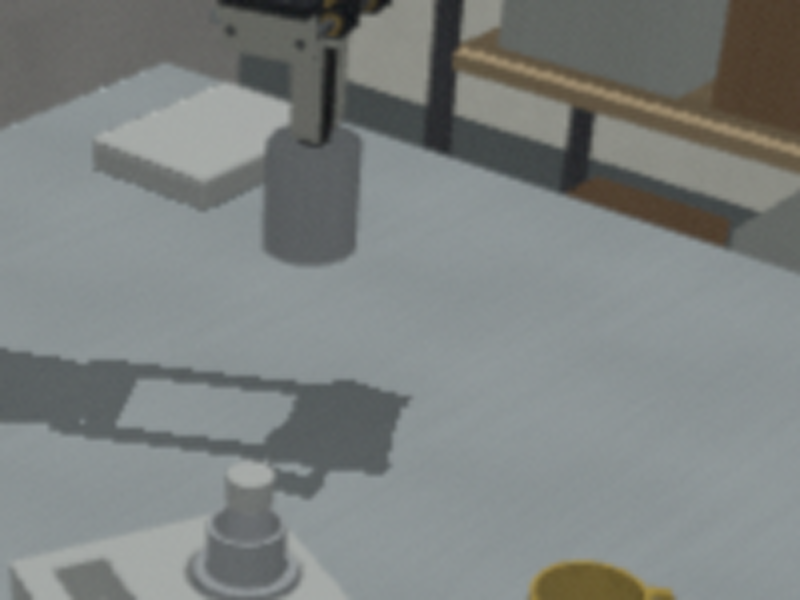

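```bash
python3 -m pendant '[{"translation":[6,18,0],"twist":[0,0.003,0],"grip":-1},{"translation":[12,36,0],"twist":[0,0,0],"grip":-1},{"translation":[15,43,0],"twist":[0,0,0],"grip":-1},{"translation":[15,43,0],"twist":[0,0,0],"grip":-1},{"translation":[15,43,0],"twist":[0,0,0],"grip":-1},{"translation":[12,36,0],"twist":[0,0,0],"grip":-1},{"translation":[7,22,0],"twist":[0,0,0],"grip":-1},{"translation":[3,10,0],"twist":[0,0,0],"grip":-1},{"translation":[0,0,0],"twist":[0,0,0],"grip":-1},{"translation":[0,0,0],"twist":[0,0,0],"grip":-1}]' 30; python3 go.py .566 .0607 .245 -77
```

```text
t: 40.5
tool_pos: [0.5618, 0.0564, 0.2227]
orientation: [3.121, 0.35, -0.031]
force: [0.9, 0.7, -0.3]
opening: 0.0232
t 40.5 tcp [0.5618 0.0564 0.2567] open 0.0232 F [ 0.9  0.7 -0.3] -> tool mm [ 5.2 -3.2 11.6] rows>=0.3
  twist [-0.0017  0.0199 -0.0039] jaw yaw -77.22 q6 1.36
```

```bash
python3 -m pendant '[{"translation":[5,-3,0],"twist":[0,0.02,0],"grip":-1},{"translation":[0,0,0],"twist":[0,0,0],"grip":-1},{"translation":[0,0,0],"twist":[0,0,0],"grip":-1},{"translation":[0,0,4],"twist":[0,0,0],"grip":-1},{"translation":[0,0,4],"twist":[0,0,0],"grip":-1},{"translation":[0,0,0],"twist":[0,0,0],"grip":-1},{"translation":[0,0,0],"twist":[0,0,0],"grip":-1},{"translation":[0,0,0],"twist":[0,0,0],"grip":-1},{"translation":[0,0,0],"twist":[0,0,0],"grip":-1},{"translation":[0,0,0],"twist":[0,0,0],"grip":-1}]' 30; python3 go.py .566 .0607 .1553 -77
```

```text
t: 41.5
tool_pos: [0.5647, 0.0657, 0.2142]
orientation: [-3.118, -0.359, -0.003]
force: [0.6, 0.5, -2.3]
opening: 0.0232
t 41.5 tcp [0.5647 0.0657 0.2482] open 0.0232 F [ 0.6  0.5 -2.3] -> tool mm [-0.1  5.4 92.9] rows>=1.9
  twist [-0.0026 -0.0022  0.0022] jaw yaw -76.87 q6 1.37
```

```bash
python3 -m pendant '[{"translation":[0,5,0],"twist":[-0.002,-0.002,0],"grip":-1},{"translation":[0,0,0],"twist":[0,0,0],"grip":-1},{"translation":[0,0,0],"twist":[0,0,0],"grip":-1},{"translation":[0,0,4],"twist":[0,0,0],"grip":-1},{"translation":[0,0,0],"twist":[0,0,0],"grip":-1},{"translation":[0,0,0],"twist":[0,0,0],"grip":-1},{"translation":[0,0,0],"twist":[0,0,0],"grip":-1},{"translation":[0,0,0],"twist":[0,0,0],"grip":-1},{"translation":[0,0,0],"twist":[0,0,0],"grip":-1},{"translation":[0,0,0],"twist":[0,0,0],"grip":-1}]' 30; python3 go.py .566 .0607 .1553 -77
```

```text
t: 42.5
tool_pos: [0.5661, 0.0602, 0.21]
orientation: [-3.121, -0.359, -0.0]
force: [-0.4, -0.1, -1.0]
opening: 0.0236
t 42.5 tcp [0.5661 0.0602 0.244 ] open 0.0236 F [-0.4 -0.1 -1. ] -> tool mm [ 0.  -0.5 88.7] rows>=1.8
  twist [-0.0003 -0.0002  0.0019] jaw yaw -76.89 q6 1.36
```

```bash
python3 -m pendant '[{"translation":[0,0,8],"twist":[0,0,0],"grip":-1},{"translation":[0,0,8],"twist":[0,0,0],"grip":-1},{"translation":[0,0,8],"twist":[0,0,0],"grip":-1},{"translation":[0,0,8],"twist":[0,0,0],"grip":-1},{"translation":[0,0,8],"twist":[0,0,0],"grip":-1},{"translation":[0,0,4],"twist":[0,0,0],"grip":-1},{"translation":[0,0,0],"twist":[0,0,0],"grip":-1},{"translation":[0,0,0],"twist":[0,0,0],"grip":-1},{"translation":[0,0,0],"twist":[0,0,0],"grip":-1},{"translation":[0,0,0],"twist":[0,0,0],"grip":-1}]' 30; python3 go.py .566 .0607 .1553 -77
```

```text
t: 43.5
tool_pos: [0.5654, 0.0602, 0.161]
orientation: [-3.121, -0.359, 0.002]
force: [-0.6, 0.5, -1.5]
opening: 0.0233
t 43.5 tcp [0.5654 0.0602 0.195 ] open 0.0233 F [-0.6  0.5 -1.5] -> tool mm [ 0.7 -0.3 39.7] rows>=0.8
  twist [-0.0007  0.0014  0.0019] jaw yaw -76.89 q6 1.36
```

```bash
python3 -m pendant '[{"translation":[0.7,0,5],"twist":[0,0.001,0],"grip":-1},{"translation":[0,0,5],"twist":[0,0,0],"grip":-1},{"translation":[0,0,5],"twist":[0,0,0],"grip":-1},{"translation":[0,0,0],"twist":[0,0,0],"grip":-1},{"translation":[0,0,5],"twist":[0,0,0],"grip":-1},{"translation":[0,0,5],"twist":[0,0,0],"grip":-1},{"translation":[0,0,5],"twist":[0,0,0],"grip":-1},{"translation":[0,0,0],"twist":[0,0,0],"grip":-1},{"translation":[0,0,0],"twist":[0,0,0],"grip":-1},{"translation":[0,0,0],"twist":[0,0,0],"grip":-1}]' 30; python3 go.py .566 .0607 .1553 -77
```

```text
t: 44.5
tool_pos: [0.5663, 0.0605, 0.1285]
orientation: [-3.12, -0.359, 0.0]
force: [0.3, 0.5, -1.5]
opening: 0.0232
t 44.5 tcp [0.5663 0.0605 0.1625] open 0.0232 F [ 0.3  0.5 -1.5] -> tool mm [-0.2 -0.3  7.2] rows>=0.1
  twist [-0.0007 -0.0001  0.0019] jaw yaw -76.89 q6 1.36
```

```bash
python3 -m pendant '[{"translation":[0,0,3],"twist":[0,0,0],"grip":-1},{"translation":[0,0,2],"twist":[0,0,0],"grip":-1},{"translation":[0,0,1],"twist":[0,0,0],"grip":-1},{"translation":[0,0,1],"twist":[0,0,0],"grip":-1},{"translation":[0,0,1],"twist":[0,0,0],"grip":-1},{"translation":[0,0,0],"twist":[0,0,0],"grip":-1},{"translation":[0,0,0],"twist":[0,0,0],"grip":-1},{"translation":[0,0,0],"twist":[0,0,0],"grip":-1},{"translation":[0,0,0],"twist":[0,0,0],"grip":-1},{"translation":[0,0,0],"twist":[0,0,0],"grip":-1}]' 30; python3 go.py .566 .0607 .1553 -77
```

```text
t: 45.5
tool_pos: [0.5674, 0.0606, 0.1213]
orientation: [-3.121, -0.359, -0.004]
force: [-0.8, 0.5, -0.1]
opening: 0.023
t 45.5 tcp [0.5674 0.0606 0.1553] open 0.0230 F [-0.8  0.5 -0.1] -> tool mm [-1.3 -0.4 -0. ] rows>=0.0
  twist [-0.0002 -0.0027  0.0019] jaw yaw -76.89 q6 1.36
```

```bash
python3 -m pendant '[{"translation":[0,0,0],"twist":[0,0,0],"grip":0.3},{"translation":[0,0,0],"twist":[0,0,0],"grip":0.3},{"translation":[0,0,0],"twist":[0,0,0],"grip":0.3},{"translation":[0,0,0],"twist":[0,0,0],"grip":0.3},{"translation":[0,0,0],"twist":[0,0,0],"grip":0.3},{"translation":[0,0,-15],"twist":[0,0,0],"grip":0.3},{"translation":[0,0,-30],"twist":[0,0,0],"grip":0.3},{"translation":[0,0,-20],"twist":[0,0,0],"grip":0.3},{"translation":[0,0,0],"twist":[0,0,0],"grip":0.3},{"translation":[0,0,0],"twist":[0,0,0],"grip":0.3}]' 30; python3 go.py .4414 -.3060 .15 -43.9
```

```text
t: 46.5
tool_pos: [0.5673, 0.0604, 0.1915]
orientation: [-3.121, -0.359, -0.006]
force: [-0.2, 1.1, -0.7]
opening: 0.0604
t 46.5 tcp [0.5673 0.0604 0.2255] open 0.0604 F [-0.2  1.1 -0.7] -> tool mm [-206.   328.3   74.8] rows>=7.9
  twist [ 0.0012 -0.0035 -0.5758] jaw yaw -76.89 q6 1.36
```

```bash
python3 -m pendant '[{"translation":[-25,40,0],"twist":[0,0,0],"grip":0.6},{"translation":[-25,40,0],"twist":[0,0,0],"grip":0.6},{"translation":[-25,40,0],"twist":[0,0,0],"grip":0.6},{"translation":[-25,40,0],"twist":[0,0,0],"grip":0.6},{"translation":[-25,40,0],"twist":[0,0,0],"grip":0.6},{"translation":[-25,40,0],"twist":[0,0,0],"grip":0.6},{"translation":[-25,40,0],"twist":[0,0,0],"grip":0.6},{"translation":[-15,25,0],"twist":[0,0,0],"grip":0.6},{"translation":[0,0,10],"twist":[0,0,-0.14],"grip":0.6},{"translation":[0,0,10],"twist":[0,0,-0.14],"grip":0.6}]' 30; python3 -m pendant '[{"translation":[0,0,10],"twist":[0,0,-0.14],"grip":0.6},{"translation":[0,0,10],"twist":[0,0,-0.14],"grip":0.6},{"translation":[0,0,0],"twist":[0,0,0],"grip":0.6},{"translation":[0,0,0],"twist":[0,0,0],"grip":0.6},{"translation":[0,0,0],"twist":[0,0,0],"grip":0.6},{"translation":[0,0,0],"twist":[0,0,0],"grip":0.6},{"translation":[0,0,0],"twist":[0,0,0],"grip":0.6},{"translation":[0,0,0],"twist":[0,0,0],"grip":0.6},{"translation":[0,0,0],"twist":[0,0,0],"grip":0.6},{"translation":[0,0,0],"twist":[0,0,0],"grip":0.6}]' 30; python3 go.py .4414 -.3060 .11 -43.9
python3 - <<'E'
from m import *
im,P=cloud("top"); np.savez("last_top",im=im,P=P); save(cv2.resize(im[160:310,170:370],(800,600),interpolation=cv2.INTER_CUBIC),"g1.png")
b=(175,185,280,280)
for z0,z1 in((.172,.185),(.145,.157)):
    q=sel(P,b,z0,z1); q=q[np.hypot(q[:,0]-.5655,q[:,1]-.061)<.045]; print(z0,len(q),np.median(q,0).round(4),disc(q))
E
```

```text
t: 47.5
tool_pos: [0.4432, -0.2903, 0.1611]
orientation: [-3.032, -0.804, 0.004]
force: [-0.7, 0.1, 0.3]
opening: 0.0746
t: 48.5
tool_pos: [0.4406, -0.2894, 0.1363]
orientation: [-2.885, -1.216, 0.007]
force: [0.4, -0.5, -0.6]
opening: 0.0744
t 48.5 tcp [ 0.4406 -0.2894  0.1703] open 0.0744 F [ 0.4 -0.5 -0.6] -> tool mm [-11.3  12.9  60.2] rows>=1.3
  twist [-0.012   0.0001 -0.0066] jaw yaw -44.28 q6 0.09
0.172 89 [0.5654 0.0598 0.1787] (array([0.5662, 0.0603]), 11.838950157165527, 89)
0.145 623 [0.563  0.0576 0.1507] (array([0.5662, 0.0606]), 36.221107482910156, 623)
```

View pics/g1.png

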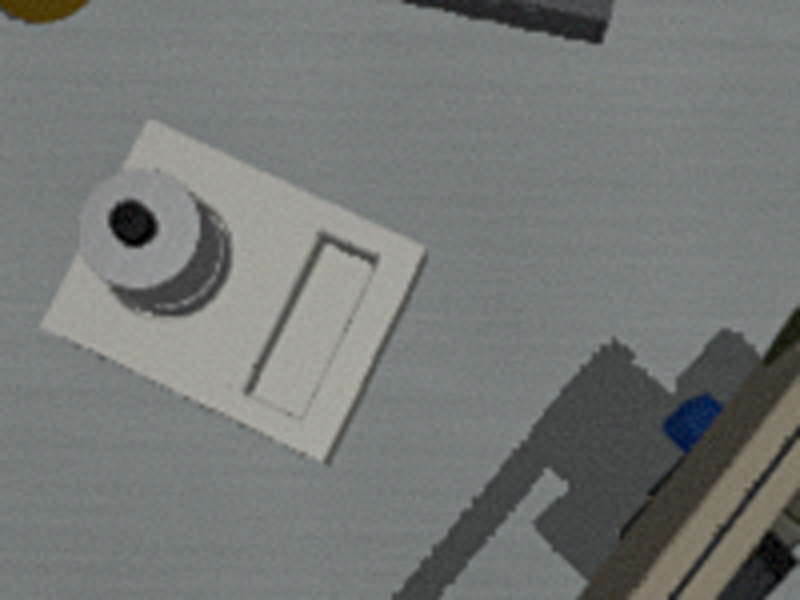

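Cap is squarely seated (knob top 0.1787, within 1 mm of the canister's axis). The gripper's body would meet the knob if I seated the brick fully while holding it. So I'll grip the brick high, release it partway down and let the slot guide it.

```bash
python3 -m pendant '[{"translation":[-11,12,0],"twist":[-0.012,0,-0.006],"grip":0.6},{"translation":[0,0,0],"twist":[0,0,0],"grip":0.6},{"translation":[0,0,0],"twist":[0,0,0],"grip":0.6},{"translation":[0,0,15],"twist":[0,0,0],"grip":0.6},{"translation":[0,0,15],"twist":[0,0,0],"grip":0.6},{"translation":[0,0,15],"twist":[0,0,0],"grip":0.6},{"translation":[0,0,15],"twist":[0,0,0],"grip":0.6},{"translation":[0,0,0],"twist":[0,0,0],"grip":0.6},{"translation":[0,0,0],"twist":[0,0,0],"grip":0.6},{"translation":[0,0,0],"twist":[0,0,0],"grip":0.6}]' 40; python3 go.py .4414 -.3060 .06 -43.9
```

```text
t: 49.55
tool_pos: [0.4394, -0.3053, 0.0675]
orientation: [-2.887, -1.228, 0.003]
force: [-0.3, -0.1, 0.4]
opening: 0.0747
t 49.5 tcp [ 0.4394 -0.3053  0.1015] open 0.0747 F [-0.3 -0.1  0.4] -> tool mm [ 0.9  2.1 41.4] rows>=0.8
  twist [-0.0044  0.0004 -0.0005] jaw yaw -43.93 q6 0.06
```

```bash
python3 -m pendant '[{"translation":[1,2,0],"twist":[-0.004,0,0],"grip":0.6},{"translation":[0,0,0],"twist":[0,0,0],"grip":0.6},{"translation":[0,0,10],"twist":[0,0,0],"grip":0.6},{"translation":[0,0,10],"twist":[0,0,0],"grip":0.6},{"translation":[0,0,10],"twist":[0,0,0],"grip":0.6},{"translation":[0,0,10],"twist":[0,0,0],"grip":0.6},{"translation":[0,0,0],"twist":[0,0,0],"grip":0.6},{"translation":[0,0,0],"twist":[0,0,0],"grip":0.6},{"translation":[0,0,0],"twist":[0,0,0],"grip":0.6},{"translation":[0,0,0],"twist":[0,0,0],"grip":0.6}]' 40; python3 go.py .4414 -.3060 .06 -43.9
```

```text
t: 50.55
tool_pos: [0.4426, -0.3067, 0.0252]
orientation: [2.889, 1.229, 0.001]
force: [-0.3, -0.8, -0.3]
opening: 0.0742
t 50.5 tcp [ 0.4426 -0.3067  0.0592] open 0.0742 F [-0.3 -0.8 -0.3] -> tool mm [-0.3 -1.4 -0.8] rows>=0.0
  twist [ 0.0022  0.0002 -0.0004] jaw yaw -43.92 q6 0.07
```

```bash
python3 -m pendant '[{"translation":[0,0,0],"twist":[0.002,0,0],"grip":-1},{"translation":[0,0,0],"twist":[0,0,0],"grip":-1},{"translation":[0,0,0],"twist":[0,0,0],"grip":-1},{"translation":[0,0,0],"twist":[0,0,0],"grip":-1},{"translation":[0,0,0],"twist":[0,0,0],"grip":-1},{"translation":[0,0,0],"twist":[0,0,0],"grip":-1},{"translation":[0,0,0],"twist":[0,0,0],"grip":-1},{"translation":[0,0,0],"twist":[0,0,0],"grip":-1},{"translation":[0,0,0],"twist":[0,0,0],"grip":-1},{"translation":[0,0,0],"twist":[0,0,0],"grip":-1}]' 40; python3 go.py .4414 -.3060 .06 -43.9;  python3 -m pendant '[{"translation":[0,0,-15],"twist":[0,0,0],"grip":-1},{"translation":[0,0,-30],"twist":[0,0,0],"grip":-1},{"translation":[0,0,-30],"twist":[0,0,0],"grip":-1},{"translation":[0,0,-15],"twist":[0,0,0],"grip":-1},{"translation":[0,0,0],"twist":[0,0,0],"grip":-1},{"translation":[0,0,0],"twist":[0,0,0],"grip":-1},{"translation":[0,0,0],"twist":[0,0,0],"grip":-1},{"translation":[0,0,0],"twist":[0,0,0],"grip":-1},{"translation":[0,0,0],"twist":[0,0,0],"grip":-1},{"translation":[0,0,0],"twist":[0,0,0],"grip":-1}]' 40; python3 go.py .5237 -.0327 .16 -114.1
```

```text
t: 51.55
tool_pos: [0.4435, -0.3075, 0.0266]
orientation: [2.889, 1.229, 0.001]
force: [-0.5, 0.8, -0.4]
opening: 0.0278
t 51.5 tcp [ 0.4435 -0.3075  0.0606] open 0.0278 F [-0.5  0.8 -0.4] -> tool mm [-0.4 -2.5  0.6] rows>=0.1
  twist [ 0.0025  0.0001 -0.0004] jaw yaw -43.92 q6 0.07
t: 52.55
tool_pos: [0.4401, -0.3046, 0.1182]
orientation: [-2.886, -1.227, 0.005]
force: [-0.6, -0.4, -2.3]
opening: 0.028
t 52.5 tcp [ 0.4401 -0.3046  0.1522] open 0.0280 F [-0.6 -0.4 -2.3] -> tool mm [ 253.8 -128.4   -7.1] rows>=5.7
  twist [-0.0051  0.0044  1.2248] jaw yaw -43.92 q6 0.07
```

```bash
python3 -m pendant '[{"translation":[0,0,0],"twist":[0,0,0.08],"grip":-1},{"translation":[0,0,0],"twist":[0,0,0.14],"grip":-1},{"translation":[0,0,0],"twist":[0,0,0.14],"grip":-1},{"translation":[0,0,0],"twist":[0,0,0.14],"grip":-1},{"translation":[0,0,0],"twist":[0,0,0.14],"grip":-1},{"translation":[0,0,0],"twist":[0,0,0.14],"grip":-1},{"translation":[0,0,0],"twist":[0,0,0.14],"grip":-1},{"translation":[0,0,0],"twist":[0,0,0.14],"grip":-1},{"translation":[0,0,0],"twist":[0,0,0.1],"grip":-1},{"translation":[0,0,0],"twist":[0,0,0.06],"grip":-1}]' 40; python3 go.py .5237 -.0330 .16 -114.1
```

```text
t: 53.55
tool_pos: [0.437, -0.302, 0.112]
orientation: [-3.05, 0.723, 0.024]
force: [-0.2, 0.2, -2.5]
opening: 0.0277
t 53.5 tcp [ 0.437 -0.302  0.146] open 0.0277 F [-0.2  0.2 -2.5] -> tool mm [ -43.5 -279.3  -12.3] rows>=5.7
  twist [-0.0042  0.0165 -0.0448] jaw yaw -116.67 q6 1.34
```

```bash
python3 -m pendant '[{"translation":[0,0,-10],"twist":[-0.004,0.016,-0.045],"grip":-1},{"translation":[-4,-25,0],"twist":[0,0,0],"grip":-1},{"translation":[-6,-42,0],"twist":[0,0,0],"grip":-1},{"translation":[-6,-42,0],"twist":[0,0,0],"grip":-1},{"translation":[-6,-42,0],"twist":[0,0,0],"grip":-1},{"translation":[-6,-42,0],"twist":[0,0,0],"grip":-1},{"translation":[-6,-42,0],"twist":[0,0,0],"grip":-1},{"translation":[-4,-25,0],"twist":[0,0,0],"grip":-1},{"translation":[-2,-12,0],"twist":[0,0,0],"grip":-1},{"translation":[0,0,0],"twist":[0,0,0],"grip":-1}]' 40; python3 go.py .5237 -.0330 .16 -114.1
```

```text
t: 54.55
tool_pos: [0.5117, -0.0283, 0.1178]
orientation: [-3.07, 0.662, 0.01]
force: [0.8, -0.4, -1.1]
opening: 0.0277
t 54.5 tcp [ 0.5117 -0.0283  0.1518] open 0.0277 F [ 0.8 -0.4 -1.1] -> tool mm [12.8 -0.7 -8.3] rows>=0.3
  twist [ 0.0004  0.0063 -0.0044] jaw yaw -114.35 q6 1.84
```

```bash
python3 -m pendant '[{"translation":[11,-0.5,0],"twist":[0,0.006,-0.004],"grip":-1},{"translation":[0,0,0],"twist":[0,0,0],"grip":-1},{"translation":[0,0,0],"twist":[0,0,0],"grip":-1},{"translation":[0,0,6],"twist":[0,0,0],"grip":-1},{"translation":[0,0,6],"twist":[0,0,0],"grip":-1},{"translation":[0,0,6],"twist":[0,0,0],"grip":-1},{"translation":[0,0,0],"twist":[0,0,0],"grip":-1},{"translation":[0,0,0],"twist":[0,0,0],"grip":-1},{"translation":[0,0,0],"twist":[0,0,0],"grip":-1},{"translation":[0,0,0],"twist":[0,0,0],"grip":-1}]' 40; python3 go.py .5237 -.0330 .099 -114.1
python3 - <<'E'
from m import *
im,P=cloud("scene"); np.savez("last_scene",im=im,P=P); save(cv2.resize(im[90:225,230:410],(800,600),interpolation=cv2.INTER_CUBIC),"h1.png")
E
```

```text
t: 55.55
tool_pos: [0.5212, -0.0386, 0.0968]
orientation: [3.068, -0.665, -0.003]
force: [-0.4, 0.5, -2.0]
opening: 0.028
t 55.5 tcp [ 0.5212 -0.0386  0.1308] open 0.0280 F [-0.4  0.5 -2. ] -> tool mm [ 0.  -6.2 31.8] rows>=0.6
  twist [ 0.0027  0.0016 -0.0061] jaw yaw -114.45 q6 1.83
```

View pics/h1.png

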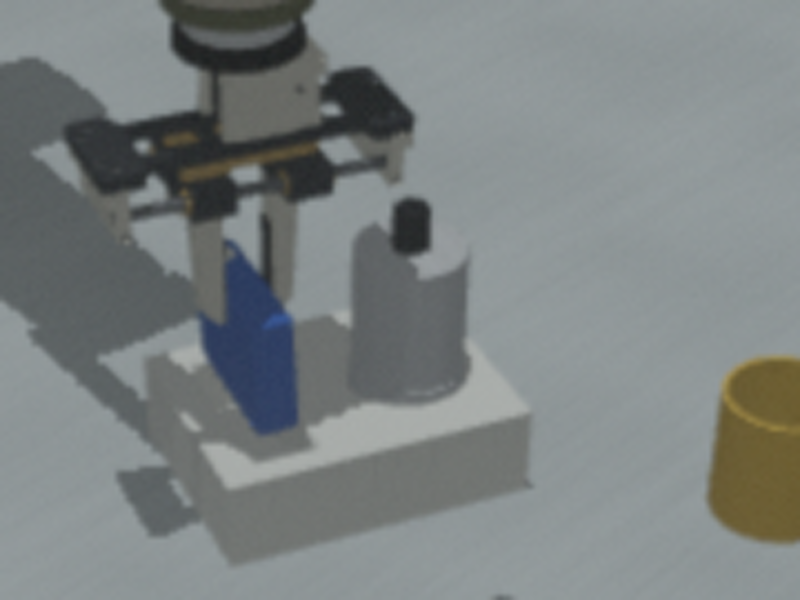

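```bash
python3 -m pendant '[{"translation":[0,-4.5,0],"twist":[0.002,0.001,-0.006],"grip":-1},{"translation":[0,0,0],"twist":[0,0,0],"grip":-1},{"translation":[0,0,0],"twist":[0,0,0],"grip":-1},{"translation":[0,0,5],"twist":[0,0,0],"grip":-1},{"translation":[0,0,0],"twist":[0,0,0],"grip":-1},{"translation":[0,0,0],"twist":[0,0,0],"grip":-1},{"translation":[0,0,0],"twist":[0,0,0],"grip":-1},{"translation":[0,0,0],"twist":[0,0,0],"grip":-1},{"translation":[0,0,0],"twist":[0,0,0],"grip":-1},{"translation":[0,0,0],"twist":[0,0,0],"grip":-1}]' 40; python3 go.py .5237 -.0330 .099 -114.1
```

```text
t: 56.6
tool_pos: [0.5237, -0.034, 0.092]
orientation: [3.072, -0.654, 0.001]
force: [-0.9, 0.9, -2.6]
opening: 0.0278
t 56.6 tcp [ 0.5237 -0.034   0.126 ] open 0.0278 F [-0.9  0.9 -2.6] -> tool mm [-0.4 -0.9 27. ] rows>=0.5
  twist [ 0.0003 -0.0005  0.0009] jaw yaw -114.05 q6 1.83
```

```bash
python3 -m pendant '[{"translation":[0,0,6],"twist":[0,0,0],"grip":-1},{"translation":[0,0,6],"twist":[0,0,0],"grip":-1},{"translation":[0,0,6],"twist":[0,0,0],"grip":-1},{"translation":[0,0,5],"twist":[0,0,0],"grip":-1},{"translation":[0,0,0],"twist":[0,0,0],"grip":-1},{"translation":[0,0,0],"twist":[0,0,0],"grip":-1},{"translation":[0,0,0],"twist":[0,0,0],"grip":-1},{"translation":[0,0,0],"twist":[0,0,0],"grip":-1},{"translation":[0,0,0],"twist":[0,0,0],"grip":-1},{"translation":[0,0,0],"twist":[0,0,0],"grip":-1}]' 40; python3 go.py .5237 -.0330 .099 -114.1
python3 - <<'E'
from m import *
im,P=cloud("scene"); np.savez("last_scene",im=im,P=P); save(cv2.resize(im[110:200,240:360],(800,600),interpolation=cv2.INTER_CUBIC),"h2.png")
E
```

```text
t: 57.6
tool_pos: [0.5235, -0.034, 0.0667]
orientation: [3.072, -0.654, 0.0]
force: [0.2, -0.2, -2.7]
opening: 0.0278
t 57.6 tcp [ 0.5235 -0.034   0.1007] open 0.0278 F [ 0.2 -0.2 -2.7] -> tool mm [-0.3 -1.   1.7] rows>=0.0
  twist [ 0.0004 -0.0002  0.0009] jaw yaw -114.05 q6 1.83
```

View pics/h2.png

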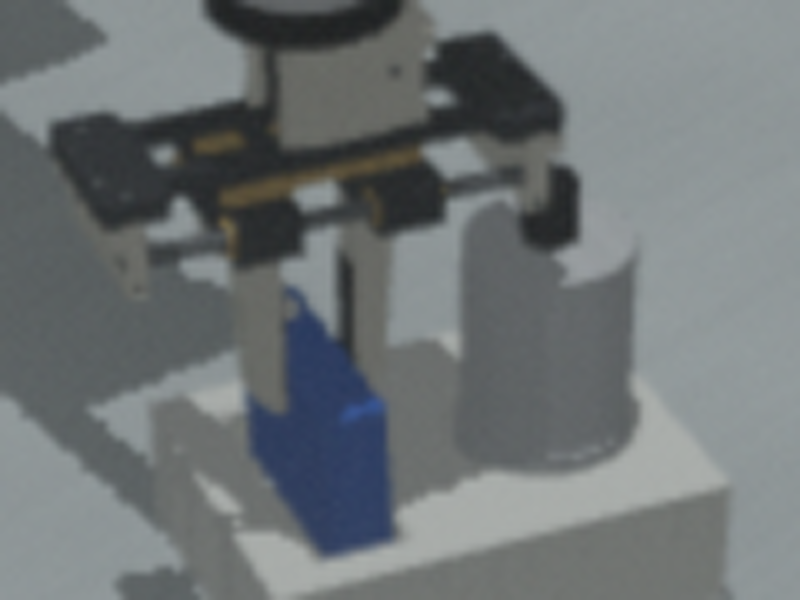

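The brick is 20 mm into the slot, upright, and the gripper isn't pressing on the cap. Releasing now.

```bash
python3 -m pendant '[{"translation":[0,0,0],"twist":[0,0,0],"grip":0},{"translation":[0,0,0],"twist":[0,0,0],"grip":0},{"translation":[0,0,0],"twist":[0,0,0],"grip":0},{"translation":[0,0,0],"twist":[0,0,0],"grip":0},{"translation":[0,0,0],"twist":[0,0,0],"grip":0},{"translation":[0,0,0],"twist":[0,0,0],"grip":0},{"translation":[0,0,-10],"twist":[0,0,0],"grip":0},{"translation":[0,0,-30],"twist":[0,0,0],"grip":0},{"translation":[0,0,-40],"twist":[0,0,0],"grip":0},{"translation":[0,0,-20],"twist":[0,0,0],"grip":0}]' 40; python3 -m pendant '[{"translation":[0,40,0],"twist":[0,0,0],"grip":0},{"translation":[0,40,0],"twist":[0,0,0],"grip":0},{"translation":[0,40,0],"twist":[0,0,0],"grip":0},{"translation":[0,40,0],"twist":[0,0,0],"grip":0},{"translation":[0,40,0],"twist":[0,0,0],"grip":0},{"translation":[0,40,0],"twist":[0,0,0],"grip":0},{"translation":[0,0,0],"twist":[0,0,0],"grip":0},{"translation":[0,0,0],"twist":[0,0,0],"grip":0},{"translation":[0,0,0],"twist":[0,0,0],"grip":0},{"translation":[0,0,0],"twist":[0,0,0],"grip":0}]' 40
python3 - <<'E'
from m import *
im,P=cloud("top"); i2,P2=cloud("scene"); np.savez("last_scene",im=i2,P=P2)
save(np.hstack([cv2.resize(im[180:285,170:290],(400,350)),cv2.resize(i2[100:220,245:375],(400,350))]),"i1.png")
b=(175,185,290,285)
for z0,z1,c,r in((.172,.185,(.566,.0605),.03),(.145,.157,(.566,.0605),.045),(.092,.112,(.5235,-.033),.06)):
    q=sel(P,b,z0,z1); q=q[np.hypot(q[:,0]-c[0],q[:,1]-c[1])<r]
    if len(q)>4: print(z0,len(q),np.median(q,0).round(4),disc(q),rect(q))
for k,bb in dict(mug=(145,120,205,170),spray=(410,200,500,250),rack=(255,125,335,175)).items():
    a=np.load("top0.npz")["P"]; 
    for X in(a,P): q=sel(X,bb,.03,.3); print(k,len(q),np.median(q,0).round(3))
E
```

```text
t: 58.65
tool_pos: [0.5213, -0.0336, 0.1689]
orientation: [3.072, -0.654, -0.008]
force: [0.8, -0.4, 1.2]
opening: 0.0468
t: 59.65
tool_pos: [0.4258, -0.26, 0.1834]
orientation: [3.071, -0.647, 0.02]
force: [1.0, 0.3, -0.9]
opening: 0.0465
0.172 88 [0.5656 0.0599 0.1784] (array([0.5665, 0.0607]), 12.113360404968262, 88) (array([0.56584564, 0.06029177]), (20.845237731933594, 23.46780776977539), 5.390965938568115)
0.145 627 [0.5631 0.0576 0.1508] (array([0.5663, 0.0602]), 35.849300384521484, 627) (array([0.56652679, 0.05920142]), (69.93245697021484, 69.68431091308594), 3.2191944122314453)
0.092 470 [ 0.5234 -0.032   0.1016] (array([ 0.5242, -0.0315]), 50.44959259033203, 470) (array([ 0.52397443, -0.03203801]), (27.848737716674805, 99.7681884765625), 66.00209045410156)
mug 699 [0.78  0.172 0.066]
mug 706 [0.781 0.173 0.066]
spray 1292 [ 0.56  -0.515  0.134]
spray 1287 [ 0.56  -0.516  0.134]
rack 1329 [ 0.77  -0.151  0.056]
rack 1332 [ 0.77  -0.151  0.056]
```

View pics/i1.png

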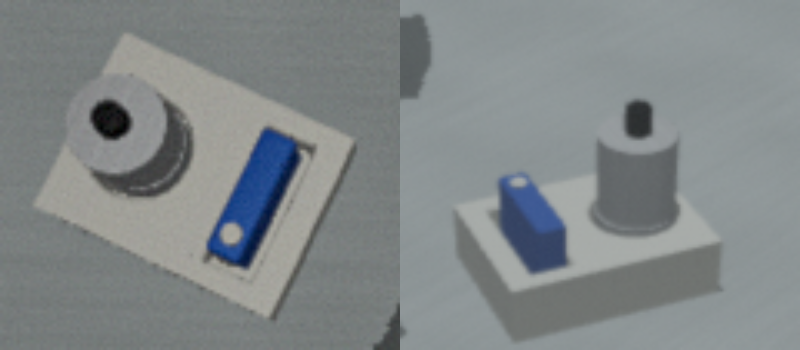

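Everything is seated. The brick's top is at 0.1016 (expected 0.100 plus the camera's bias), it lies within 2 mm of the slot's centre and its direction matches. Handing in.

```bash
python3 -c "
from plant import robot
print(robot.read_state()['t'],robot.read_state()['opening']); print(robot.close_job())"
```

```text
59.75 0.04679120129291672
the job is handed in; nothing more can be done
None
```

The sample is packed and I handed the job in at 59.75 s, well inside the 122 s limit. Canister, tube, cap and brick went in that order, each let go before the next.

**Problems on the way**
- **Height reading off:** the reported tool height was about 34 mm lower than the real fingertips. My first attempt to grip the canister closed on air above it. I measured the error by touching the top of the shipper and corrected for it from then on.
- **Brick dropped the last 20 mm:** the gripper's body would have hit the cap's knob if I had lowered the brick all the way. I let it go part-way down and the slot guided it to the floor.

**Last checks by camera** (camera heights read about 1.7 mm high)

| Item | Check | Measured | Expected |
|---|---|---|---|
| Canister (before the cap went on) | rim height | 0.1011 m | 0.100 m |
| Canister (before the cap went on) | distance from the well's centre | about 1–2 mm | under 7 mm |
| Tube (before the cap went on) | top height | 0.1417 m, upright | 0.140 m |
| Cap | top of knob | 0.1784 m | 0.177 m |
| Cap | distance from the canister's axis | about 1 mm | under 7 mm |
| Brick | top height | 0.1016 m | 0.100 m |
| Brick | distance from the slot's centre | about 2 mm | under 10 mm |
| Brick | direction | within 0.1° of the slot's | within 0.2 rad |

- **Other objects:** the mug, spray bottle and rack are within about 1 mm of where they started.
- **One weak reading:** a check of the canister while it hung over the well put it about 2–3 mm from the tool position, but the fit was poor. It went into the well without any side force.
- **Not re-checked:** the tube cannot be seen under the cap at the end, and no verdict was reported at hand-in.

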